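Set the click-stop swivel vice to 45 degrees and clamp the long weld coupon

ROBOT

A 6-joint arm with a two-finger parallel gripper is mounted at the origin on a cart in front of the work surface, level with it; the furniture and walls round the work are solid. World frame = base frame: x ahead of the robot, y to its left, z up, the work surface at z = 0. Lengths are in m, angles in rad, forces in N, time in s.
With the tool pointing down it reaches from about 0.375 to 0.9 m from the base axis. Payload 3.1 kg.
Tool frame: the origin (TCP) lies between the finger pads; the fingertips stand 25 mm ahead of it and the grasp point (between the pads) lies 6 mm ahead of it; y points along the fingers, x is the direction in which the jaws open and shut, and the axes are right-handed (so a half turn about y gives the same grasp; the last joint's range is limited). The gripper opens to 85 mm and grips with 20 to 120 N. Pads are 22 mm wide; open, the fingers measure 114 mm over their backs; the gripper's body (76 mm by 85 mm) begins 54 mm behind the grasp point. The pads swing forward as they close: fully open they stand 13 mm farther back than shut.
Start: joints at [-1.323, 0.527, 1.433, -0, 1.181, -0.178], TCP at [0.258, -0.569, 0.256] pointing down, gripper open.
Joint ranges: [-3.08, 3.08], [-0.75, 2.2], [0.22, 2.44], [-1.43, 4.57], [0, 2.65], [-2.85, 2.85]. Speed limits (rad/s): [2.79, 2.79, 3.14, 3.14, 3.14, 3.14].

INTERFACE

Orientations are given as a unit quaternion [w, x, y, z].
In Python, from workcell import get_state, snapshot, camera_params, finish_job gives the robot as it stands.
- The arm moves only by the tool apply_moves, never from a script. Its argument "commands" is one flat list of numbers, 5 for each row, row after row: the shift along the world's x, y, z in cm, then the turn about the world's z in degrees, then the finger opening in cm, from 0 to 8.54. A call has 1 to 12 rows; each row is the pose to reach, as a shift and turn from the pose commanded when the call began; what a row does not reach only later rows make up. A row lasts 1/12 s, in which the tool goes at most 41.7 mm and 7.16 degrees, less where a joint would pass 70% of its speed; a pose out of reach is approached as far as the arm can. A call with a gripper value outside its range is refused whole. The fingers move at their own pace and stop on an object; "force" is the grip in N (left out, the last holds). Time passes only in rows, so rows that repeat a pose let the fingers close. It gives the time, the measured TCP pose, the force and the opening at its end, in the units of the state.
- get_state(): the state, without advancing time (a new reading comes with each control period).
- snapshot(name): name is "scene" or "side" or "wrist"; returns (picture, depth): 400x640x3 uint8, red, green, blue; 400x640 float32, m along the optical axis (not along the pixel's ray), 0 where there is no reading.
- camera_params(name): a dict with "fov_y" (degrees; the focal length in pixels is half the picture's height over the tangent of half this angle, whatever the lens; pixels are square), "cx", "cy" (the principal point, pixels), "T" (4x4, takes a point from camera to world coordinates); the wrist camera has in their place "mount" (4x4, takes a point from camera to tool coordinates, whose origin is the TCP and whose axes are the tool frame's). Camera axes: x right, y down, z forward; pixel columns grow to the right and rows downward; lengths in m; the calibration is good to about 2 mm. A picture is of the moment at which its call begins: read the wrist's pose just before it. camera_params takes no time and is no camera call.
- finish_job(): hands the job in, once; it reports no verdict.
The state is a dict: "time_s": time; "q": joint angles; "dq": joint speeds; "joint_efforts": joint torques, N m; "eef_pos": TCP position; "orientation": TCP orientation; "force": force on the tool from outside, world axes, zero at the start; "moment": the same for the moment, N m; "finger_gap": finger opening in m.
Only numpy, scipy, OpenCV 4.12 (cv2) and the standard library are available. Lean on these libraries where they do the work, as an engineer would, in place of code of your own. Each camera call takes 0.05 s, during which the arm holds its last target.

TASK

Set up the swivel vice for a 45-degree section: turn it by its black handle until the handle stands three clicks (15 degrees each) anticlockwise, seen from above, of the broad zero mark on the base. Stand the longest of the three weld coupons from the wooden rack on edge in the vice, down on the bed and about centred along the jaws (lift the cam lever first if they stand too close), and press the cam lever right down so that the jaw grips it. Leave everything else where it is.

Things in the scene. Friction and masses are not known exactly. Their poses are not given: they have to be found in the camera images.
- swivel_base: round dark grey base, 180 mm across and 17 mm high, fixed to the bench; origin at the centre of its underside, on the swivel axis (z up). Its top ring carries a white mark every 15 degrees, longer every 45; the single broad mark is zero and lies on the base's -x side (towards the robot when its yaw is 0). Two low bolted lugs (reaching 116 mm from the axis) stand on its -x side, and a plunger housing 30 mm high reaches 134 mm from the axis on its far right side.
- swivel (a joint): angle of the swivel in rad, anticlockwise from above positive, 0 when the handle lies over the broad zero mark. A spring plunger clicks into a stop every 15 degrees (0.2618 rad) and pulls the swivel into the nearest one from either side; about 6 N at the handle moves it over a stop. It can turn from -1.9 to 1.9. The whole vice turns with it.
- swivel_grip (a point): grip point of the swivel handle: an upright black round knob, 20 mm across, from 45 to 91 mm above the bench, at the end of a thin steel arm 115 mm from the swivel axis; this point is on the knob's axis, 70 mm above the bench. Its axes turn with the swivel (at swivel 0 they are those of the base; the arm runs along -x).
- vice_bed (a point): point on the vice's flat bed, on the swivel axis, 56 mm above the bench; its axes turn with the swivel. The jaws are 64 mm long along x and rise 22 mm above the bed (top at 78 mm). The fixed jaw's face is at y = -6 mm; the sliding jaw's face is at y = +13 mm with the lever fully up, so the gap is 19 mm. The cam lever's bracket (up to 84 mm above the bench) stands on the bed at y = +76 to +100 mm.
- sliding_jaw: the vice's sliding steel jaw, driven by the cam lever; its origin lies on the swivel axis at bench level when the lever is up.
- clamp_lever (a joint): cam lever of the sliding jaw, rad: 0 = open (slants up and outward at 55 degrees), 1.0 = pressed right down (level); starts anywhere between, stays where left; 4 to 12 N at the grip moves it. Pivot: 88 mm from the swivel axis on the vice's +y side, 74 mm above the bench, axis along the vice's x. It moves the jaw 7.6 mm per rad; the jaw meets a 12 mm coupon near 0.92, then squeezes it.
- lever_grip (a point): point on the axis of the lever's black rubber grip (16 mm thick), 70 mm from the pivot and 16 mm short of its rounded end; with the lever up it is 128 mm from the swivel axis and 131 mm above the bench, with the lever down 158 mm from the swivel axis and 71 mm above the bench, always on the vice's +y side.
- coupon_rack: fixed wooden comb rack, 92 x 136 mm, 30 mm high; origin at the centre of its underside. Three slots along its x, 15 mm wide and 16 mm deep, at y = -44, 0 and +44 mm, with their floor 14 mm above the bench. Coupons may stand in them in any order.
- coupon_long: the longest coupon: plain aluminium flat bar, 150 mm long (x), 12 mm thick (y), 50 mm high (z), about 0.24 kg, standing on edge in the rack; origin at the centre of its lower edge, so its upper edge is 50 mm above.
- coupon_short_1: short aluminium coupon, 105 x 12 x 50 mm, standing on edge in the rack; to be left there.
- coupon_short_2: short aluminium coupon, 105 x 12 x 50 mm, standing on edge in the rack; to be left there.
- specimen_a: small round mounted specimen on the white tray, 30 mm across and 15 mm high; bystander.
- specimen_b: round mounted specimen on the white tray, 40 mm across and 21 mm high; bystander.
- caliper: steel caliper lying on the bench, 74 x 233 x 12 mm (long along its y), front left of the vice; bystander.
- hex_key: black hex key lying on the bench, 28 x 98 x 6 mm, front right of the vice; bystander.
- lens_cleaner: small bottle, 36 mm across and 98 mm high, behind the vice to the left; bystander.
- objective_can: canister, 36 mm across and 64 mm high, behind the vice to the right; bystander.
Things that resemble listed ones, but are neither listed nor needed, are in the scene too. What is shaped like the coupon_long but orange is not meant.

How it is judged:
By the outcome, as a careful person would: the job done as asked, in the order asked, and still so for the second after the job is handed in, with the robot touching nothing.
It also fails if it takes over 67 s, if anything falls off the work surface, if the arm or the gripper's body presses on something with over 40 N, if the wrist force passes 120 N, or if a joint passes its speed limit or range.

## Working session

There is one attempt and no reset: what is moved stays moved. The work goes in short steps, Python scripts to look and compute and a tool call to move; the robot and the scene stay as the last step left them, time stands still between calls to the robot, and variables do not carry over. Pictures are saved under pics/ and viewed, and the job is handed in when it is done.

Besides the shell and the picture viewer there is one more tool, called after "Emit:" as name(argument=value, ...) on one line, values as JSON. apply_moves: Moves the arm, as the interface text tells. Its arguments: {"type":"object","properties":{"commands":{"type":"array"},"force":{"type":"number"}},"required":["commands"]}

```bash
mkdir -p pics; ls
cat > h.py <<'E'
import numpy as np, cv2
from workcell import get_state, snapshot, camera_params, finish_job
E
python3 - <<'E'
from h import *
print(get_state())
for n in ("scene","side"):
    p,d=snapshot(n); cv2.imwrite(f"pics/{n}0.png",p[:,:,::-1]); np.save(f"{n}0_d.npy",d)
    c=camera_params(n); print(n,c)
print(camera_params("wrist"))
E
```

```text
pics
{'time_s': 0.0, 'q': array([-1.32353427e+00,  5.28457340e-01,  1.43389493e+00,  7.13807415e-06,
        1.18137374e+00, -1.78479317e-01]), 'dq': array([ 2.93142681e-04, -1.55434993e-03,  5.82055238e-05,  9.69033369e-05,
       -4.37677288e-04, -6.11959293e-05]), 'joint_efforts': array([-1.11623463e-03, -4.42354989e+01, -1.78022718e+01, -2.21495666e-04,
        8.34506907e-03, -1.06502438e-05]), 'eef_pos': array([ 0.25800084, -0.56854803,  0.25534132]), 'orientation': array([ 0.59486309, -0.59383031,  0.38363126, -0.38253172]), 'force': array([0.03231648, 0.07272553, 0.06547523]), 'moment': array([0.00196087, 0.02918458, 0.03584218]), 'finger_gap': 0.08542112313507703}
scene {'fov_y': 42.67827614828187, 'cx': 327.71894451866865, 'cy': 204.32412452613326, 'T': array([[ 0.6805379 , -0.47375063,  0.55895305, -0.22233522],
       [-0.73255897, -0.45555861,  0.50579018, -0.76722978],
       [ 0.01501746, -0.75367546, -0.65707517,  0.99951724],
       [ 0.        ,  0.        ,  0.        ,  1.        ]])}
side {'fov_y': 43.4465963049775, 'cx': 320.02475091254, 'cy': 196.43725314932615, 'T': array([[ 0.97874303, -0.13203551,  0.15693536,  0.34328522],
       [-0.20404703, -0.54981229,  0.80998226, -1.23232506],
       [-0.02066143, -0.82478668, -0.5650664 ,  0.9262682 ],
       [ 0.        ,  0.        ,  0.        ,  1.        ]])}
{'fov_y': 65.24410940398548, 'cx': 323.5870351841461, 'cy': 198.93476942097902, 'mount': array([[ 9.99999937e-01, -1.23727531e-05, -3.55049734e-04,
        -4.71200856e-04],
       [ 3.35271341e-04, -2.97674678e-01,  9.54667311e-01,
        -1.17074345e-01],
       [-1.17501178e-04, -9.54667369e-01, -2.97674655e-01,
         7.50805025e-02],
       [ 0.00000000e+00,  0.00000000e+00,  0.00000000e+00,
         1.00000000e+00]])}
```

View pics/scene0.png

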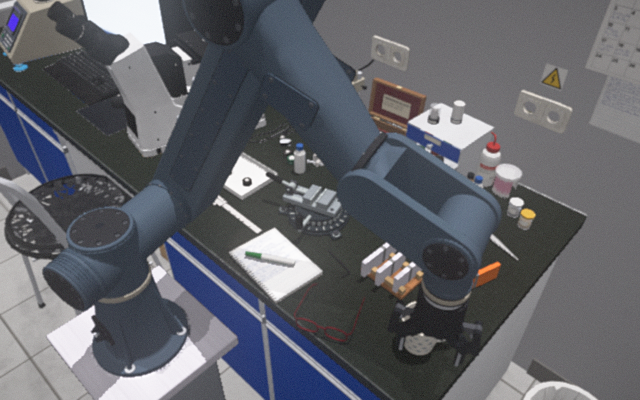

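View pics/side0.png

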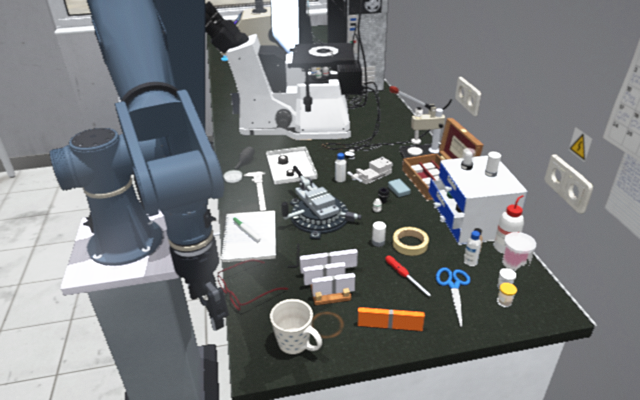

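Run:
```python
from h import *
a=cv2.imread("pics/side0.png")
cv2.imwrite("pics/side0_v.png",cv2.resize(a[145:255,265:385],None,fx=6,fy=5.4,interpolation=cv2.INTER_CUBIC))
cv2.imwrite("pics/side0_r.png",cv2.resize(a[235:310,285:375],None,fx=8,fy=8,interpolation=cv2.INTER_CUBIC))
b=cv2.imread("pics/scene0.png")
cv2.imwrite("pics/scene0_c.png",cv2.resize(b[160:305,240:440],None,fx=4,fy=4,interpolation=cv2.INTER_CUBIC))
```

```text
(no output)
```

View pics/side0_v.png

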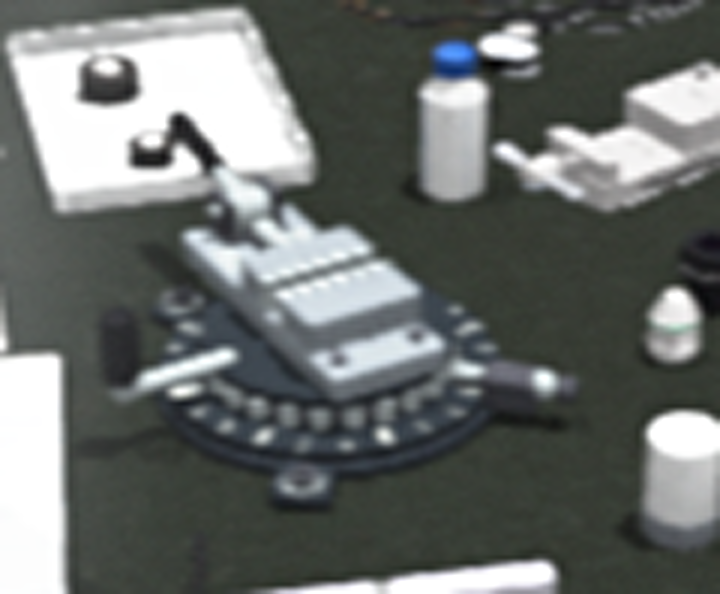

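View pics/side0_r.png

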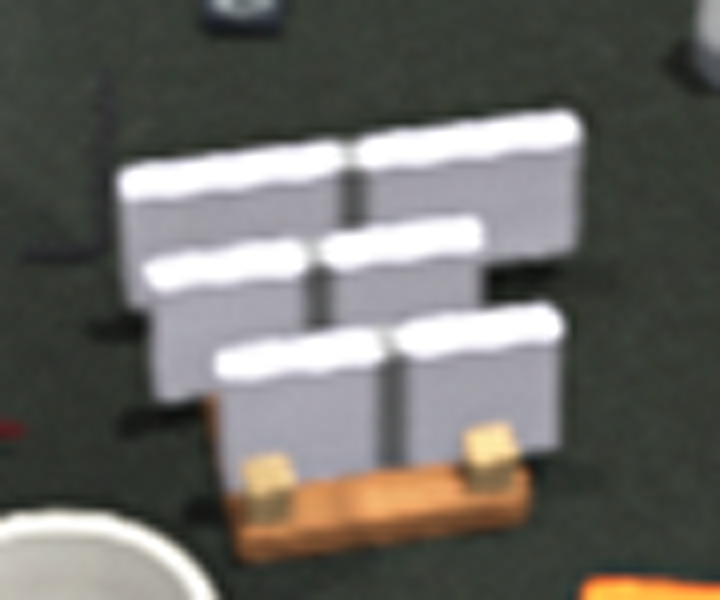

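View pics/scene0_c.png

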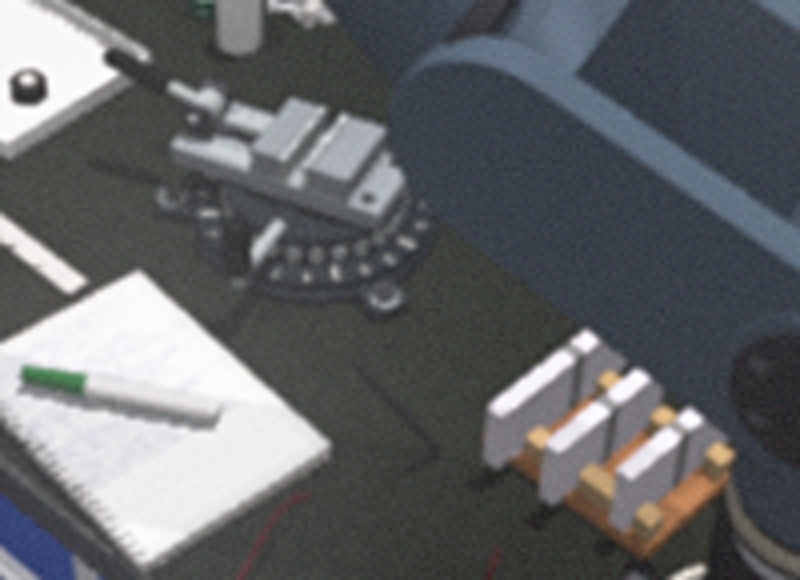

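```bash
cat > h.py <<'E'
import numpy as np, cv2
from scipy.spatial.transform import Rotation as R
from workcell import get_state, snapshot, camera_params, finish_job
def cam(n,st=None):
    c=camera_params(n); f=200/np.tan(np.radians(c['fov_y']/2))
    if n=='wrist':
        T=np.eye(4); q=st['orientation']; T[:3,:3]=R.from_quat([q[1],q[2],q[3],q[0]]).as_matrix(); T[:3,3]=st['eef_pos']
        T=T@c['mount']
    else: T=c['T']
    return f,c['cx'],c['cy'],T
def ray(C,u,v):
    f,cx,cy,T=C; d=T[:3,:3]@np.array([(u-cx)/f,(v-cy)/f,1.]); return T[:3,3],d
def onplane(C,u,v,z):
    o,d=ray(C,u,v); return o+d*(z-o[2])/d[2]
def cloud(C,D):
    f,cx,cy,T=C; v,u=np.mgrid[0:400,0:640]
    P=np.stack([(u-cx)/f*D,(v-cy)/f*D,D],-1); return P@T[:3,:3].T+T[:3,3]
def shot(n,tag):
    st=get_state(); p,d=snapshot(n); C=cam(n,st if n=='wrist' else None)
    cv2.imwrite(f"pics/{tag}.png",p[:,:,::-1]); np.savez(f"{tag}.npz",d=d,f=C[0],cx=C[1],cy=C[2],T=C[3])
    return p,d,C,st
def load(tag):
    z=np.load(tag+".npz"); return cv2.imread(f"pics/{tag}.png"),z['d'],(float(z['f']),float(z['cx']),float(z['cy']),z['T'])
def proj(C,p):
    f,cx,cy,T=C; q=T[:3,:3].T@(np.asarray(p)-T[:3,3]); return q[0]/q[2]*f+cx,q[1]/q[2]*f+cy
E
python3 - <<'E'
from h import *
C=cam('side'); D=np.load('side0_d.npy'); P=cloud(C,D)
def s(u,v): return 265+u/6,145+v/5.4
def r(u,v): return 285+u/8,235+v/8
def show(n,u,v,z): print(n,np.round([u,v],1),'plane',onplane(C,u,v,z).round(3),'depth',P[int(round(v)),int(round(u))].round(3))
show('knobtop',*s(118,318),.091)
show('lug1',*s(180,300),.008); show('lug2',*s(302,485),.008); show('plunger',*s(560,385),.02)
show('levertip',*s(178,122),.13)
show('fj tl',*s(278,292),.078);show('fj tr',*s(375,262),.078);show('fj br',*s(420,295),.078);show('fj bl',*s(320,325),.078)
show('long L',*r(125,185),.064);show('long R',*r(575,125),.064)
show('mid L',*r(150,275),.064);show('mid R',*r(478,232),.064)
show('near L',*r(220,365),.064);show('near R',*r(558,320),.064)
b=(np.abs(P[...,2]-.0)<.004)&(D>0); print(b.sum())
E
```

```text
knobtop [284.7 203.9] plane [ 0.468 -0.048  0.091] depth [ 0.469 -0.051  0.092]
lug1 [295.  200.6] plane [0.516 0.08  0.008] depth [0.514 0.067 0.015]
lug2 [315.3 234.8] plane [ 0.545 -0.107  0.008] depth [ 0.543 -0.109  0.01 ]
plunger [358.3 216.3] plane [ 0.686 -0.064  0.02 ] depth [ 0.682 -0.072  0.028]
levertip [294.7 167.6] plane [0.521 0.081 0.13 ] depth [0.53  0.144 0.09 ]
fj tl [311.3 199.1] plane [ 0.551 -0.024  0.078] depth [ 0.553 -0.006  0.066]
fj tr [327.5 193.5] plane [ 0.604 -0.006  0.078] depth [ 0.605 -0.01   0.079]
fj br [335.  199.6] plane [ 0.619 -0.043  0.078] depth [ 0.621 -0.035  0.071]
fj bl [318.3 205.2] plane [ 0.565 -0.059  0.078] depth [ 0.565 -0.055  0.075]
long L [300.6 258.1] plane [ 0.477 -0.26   0.064] depth [ 0.478 -0.259  0.063]
long R [356.9 250.6] plane [ 0.625 -0.265  0.064] depth [ 0.646 -0.196  0.001]
mid L [303.8 269.4] plane [ 0.477 -0.304  0.064] depth [ 0.478 -0.301  0.062]
mid R [344.8 264. ] plane [ 0.582 -0.308  0.064] depth [ 0.593 -0.269  0.027]
near L [312.5 280.6] plane [ 0.491 -0.348  0.064] depth [ 0.496 -0.31   0.025]
near R [354.8 275. ] plane [ 0.596 -0.352  0.064] depth [ 0.616 -0.286 -0.001]
52381
```

Run:
```python
from h import *
st=get_state(); C=cam('wrist',st); q=st['orientation']; M=R.from_quat([q[1],q[2],q[3],q[0]]).as_matrix()
print(M.round(3)); print('cam',C[3].round(3)); print(onplane(C,320,200,0.05))
```

```text
[[ 0.413 -0.     0.911]
 [-0.911  0.002  0.413]
 [-0.002 -1.     0.   ]]
cam [[ 0.413 -0.869 -0.272  0.326]
 [-0.911 -0.395 -0.121 -0.537]
 [-0.002  0.297 -0.955  0.373]
 [ 0.     0.     0.     1.   ]]
[ 0.23176295 -0.57512888  0.05      ]
```

Emit:
apply_moves(commands=[10,14,9,0,6,28,43,9,0,6,28,43,9,0,6,28,43,9,0,6,28,43,9,0,6,28,43,9,0,6,28,43,9,0,6,28,43,9,0,6,28,43,9,0,6,28,43,9,0,6,28,43,9,0,6,28,43,9,0,6])

```text
time_s: 1.1
eef_pos: [0.5262, -0.1563, 0.3429]
orientation: [-0.594, 0.594, -0.383, 0.383]
force: [0.9, -0.2, 0.1]
finger_gap: 0.0601
```

Emit:
apply_moves(commands=[0,0,0,0,6,0,0,0,0,6,0,0,0,0,6])

```text
time_s: 1.35
eef_pos: [0.5253, -0.1582, 0.3424]
orientation: [-0.594, 0.595, -0.383, 0.382]
force: [0.6, -0.1, -0.7]
finger_gap: 0.0599
```

Run:
```python
from h import *
p,d,C,st=shot('wrist','w1'); print(st['eef_pos'],st['time_s'])
p,d,C,st=shot('scene','sc1')
```

```text
[ 0.5252865  -0.15822677  0.34235312] 1.35
```

View pics/w1.png

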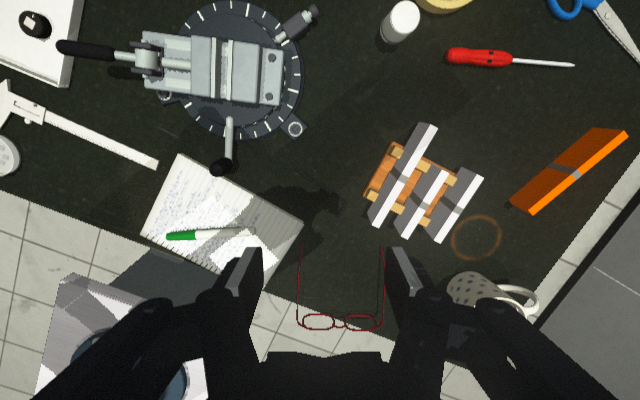

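Run:
```python
from h import *
a=cv2.imread("pics/w1.png")
cv2.imwrite("pics/w1v.png",cv2.resize(a[0:180,130:330],None,fx=4,fy=3.3333,interpolation=cv2.INTER_CUBIC))
cv2.imwrite("pics/w1v.png",cv2.resize(a[0:145,130:330],None,fx=4,fy=4,interpolation=cv2.INTER_CUBIC))
cv2.imwrite("pics/w1r.png",cv2.resize(a[110:255,350:500],None,fx=4,fy=4,interpolation=cv2.INTER_CUBIC))
```

```text
(no output)
```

View pics/w1v.png

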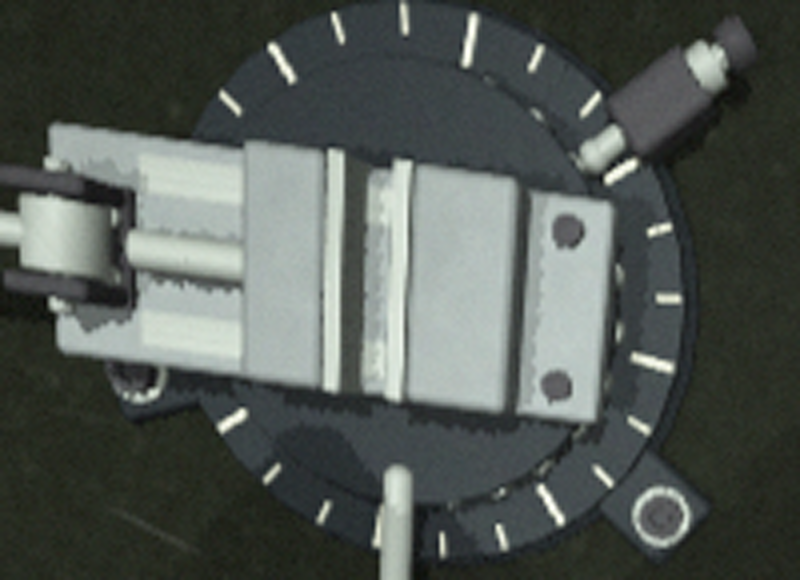

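View pics/w1r.png

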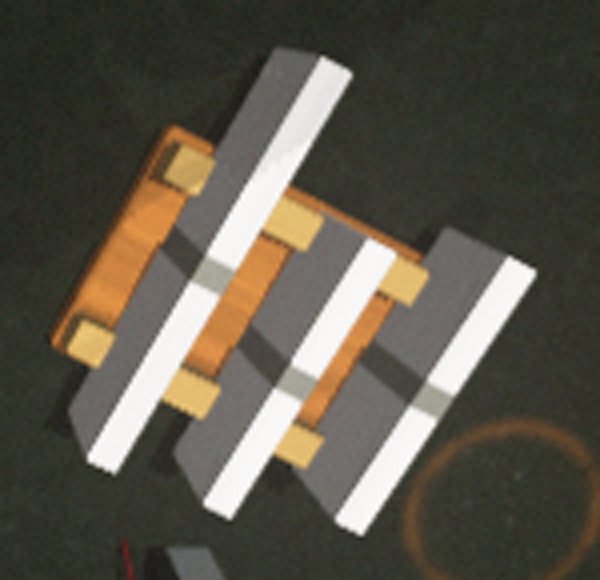

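Run:
```python
from h import *
a,d,C=load('w1')
g=cv2.cvtColor(a,cv2.COLOR_BGR2GRAY).astype(float)
# marks
pts=[(230,102),(283,62),(338,27),(405,18),(470,40),(537,58),(592,105),(620,172),(660,230),(668,298),(652,362),(640,425),(603,475),(550,505),(502,537),(443,543),(382,528),(323,512),(272,474),(232,420)]
P=np.array([onplane(C,130+(u-.5)/4,(v-.5)/4,.017)[:2] for u,v in pts])
A=np.c_[2*P,np.ones(len(P))]; s=np.linalg.lstsq(A,(P**2).sum(1),rcond=None)[0]; c=s[:2]; print('c',c,'r',np.sqrt(s[2]+c@c))
for (u,v),p in zip(pts,P):
    r=p-c; print((u,v),np.round(np.hypot(*r)*1000,1),np.degrees(np.arctan2(r[1],r[0])).round(1)%360)
def o(n,u,v,z): 
    p=onplane(C,u,v,z); r=p[:2]-c; print(n,p.round(3),np.hypot(*r).round(4),(np.degrees(np.arctan2(r[1],r[0]))%360).round(1)); return p[:2]
o('lugR',130+662/4,515/4,.012);o('lugL',130+138/4,375/4,.012);o('plung',130+735/4,45/4,.02)
o('knobtop',221,166,.091)
# jaws lines z .078: edge inner fixed jaw
e=[o('fj',130+(u)/4,v/4,.078) for u,v in[(412,162),(388,400)]]; x=e[0]-e[1]; print(np.degrees(np.arctan2(x[1],x[0])),np.linalg.norm(x))
e=[o('sj',130+(u)/4,v/4,.078) for u,v in[(343,150),(322,388)]]; x=e[0]-e[1]; print(np.degrees(np.arctan2(x[1],x[0])),np.linalg.norm(x))
o('levertip',60,46,.12)
Pc=cloud(C,d)
print(Pc[46,60],Pc[47,75],Pc[50,95])
```

```text
c [ 0.57650408 -0.00681253] r 0.07954488041007265
(230, 102) 80.3 69.0
(283, 62) 78.4 53.7
(338, 27) 80.5 38.9
(405, 18) 80.5 23.7
(470, 40) 77.3 8.9
(537, 58) 80.9 353.7
(592, 105) 80.9 338.6
(620, 172) 75.9 323.8
(660, 230) 81.0 308.8
(668, 298) 80.6 294.1
(652, 362) 77.5 279.1
(640, 425) 81.0 264.3
(603, 475) 80.6 249.3
(550, 505) 77.2 234.0
(502, 537) 80.8 219.4
(443, 543) 80.1 204.5
(382, 528) 77.8 189.0
(323, 512) 80.6 174.1
(272, 474) 80.3 159.4
(232, 420) 78.6 144.2
lugR [ 0.543 -0.106  0.012] 0.1044 251.5
lugL [0.513 0.074 0.012] 0.1032 128.3
plung [ 0.685 -0.071  0.02 ] 0.1263 329.3
knobtop [ 0.475 -0.045  0.091] 0.1084 200.8
fj [ 0.61  -0.009  0.078] 0.0337 356.3
fj [ 0.548 -0.024  0.078] 0.0331 210.5
13.233452977033709 0.06383158475146583
sj [0.605 0.009 0.078] 0.0328 29.4
sj [ 0.543 -0.005  0.078] 0.0333 177.0
13.077421208336125 0.06352983139649797
levertip [0.533 0.132 0.12 ] 0.1454 107.4
[0.52876459 0.14988382 0.09648092] [0.5339791  0.13691836 0.0941933 ] [0.53934502 0.11931123 0.09061073]
```

Run:
```python
from h import *
a=cv2.imread("pics/w1.png")
cv2.imwrite("pics/w1k.png",cv2.resize(a[100:185,180:280],None,fx=7,fy=7,interpolation=cv2.INTER_CUBIC))
b=cv2.imread("pics/sc1.png")
cv2.imwrite("pics/sc1v.png",cv2.resize(b[160:260,250:370],None,fx=6,fy=6,interpolation=cv2.INTER_CUBIC))
```

```text
(no output)
```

View pics/w1k.png

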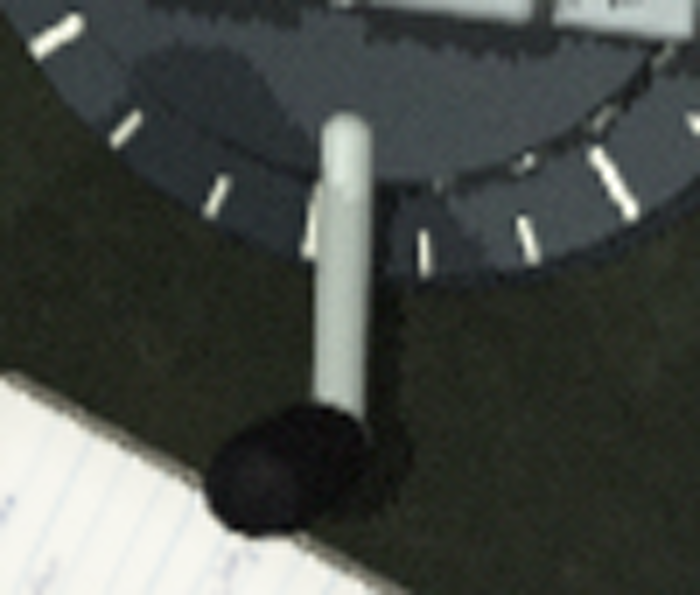

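View pics/sc1v.png

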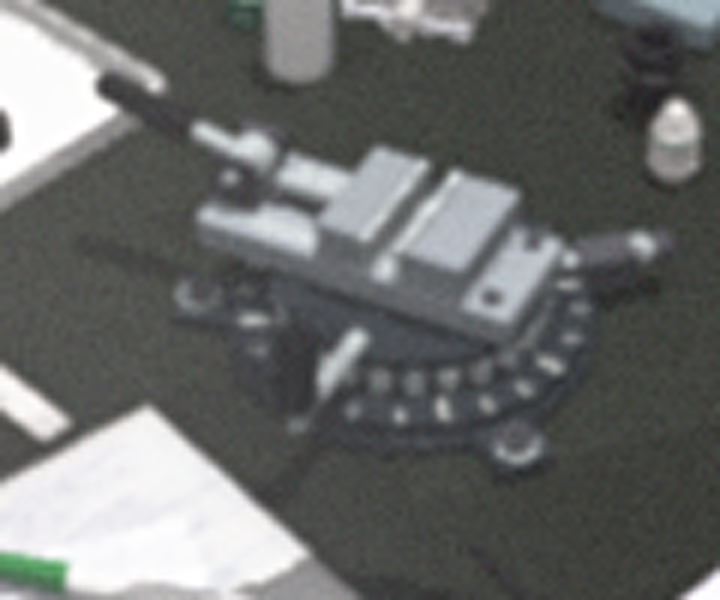

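Run:
```python
from h import *
a,d,C=load('w1'); c=np.array([.5765,-.0068])
Pc=cloud(C,d)
def o(n,u,v,z): 
    p=onplane(C,u,v,z); r=p[:2]-c; print(n,p.round(3),np.hypot(*r).round(4),(np.degrees(np.arctan2(r[1],r[0]))%360).round(1),Pc[int(round(v)),int(round(u))].round(3))
o('knobtop',180+250/7,100+488/7,.091)
o('arm0',180+347/7,100+125/7,.047);o('arm1',180+340/7,100+405/7,.047); o('armM',180+345/7,100+300/7,.047)
# bed edges and jaw top cloud
m=(d>0)&(np.hypot(Pc[...,0]-c[0],Pc[...,1]-c[1])<.06)&(np.abs(Pc[...,2]-.078)<.004)
q=Pc[m][:,:2].astype(np.float32); print(m.sum(),Pc[m][:,2].mean()); print(cv2.minAreaRect(q))
```

```text
knobtop [ 0.468 -0.041  0.091] 0.1136 197.6 [ 0.467 -0.041  0.089]
arm0 [ 0.525 -0.025  0.047] 0.0548 199.8 [ 0.524 -0.025  0.042]
arm1 [ 0.476 -0.041  0.047] 0.1066 198.9 [ 0.477 -0.043  0.051]
armM [ 0.495 -0.036  0.047] 0.0867 199.4 [ 0.493 -0.034  0.042]
3374 0.07703991928216526
((0.5780493021011353, -0.009111214429140091), (0.06392019242048264, 0.07694479078054428), 17.02414894104004)
```

Emit:
apply_moves(commands=[-2,4,-4,0,6,-4,8,-8,0,6,-5.8,11.6,-12,0,6,-5.8,11.6,-15,0,6,-5.8,11.6,-17,0,6,-5.8,11.6,-17,0,6], force=50)

```text
time_s: 1.95
eef_pos: [0.4621, -0.0408, 0.1685]
orientation: [-0.593, 0.595, -0.388, 0.379]
force: [-0.2, 0.4, -0.5]
finger_gap: 0.0599
```

Emit:
apply_moves(commands=[0.3,-0.1,-4,0,6,0.4,-0.1,-7.5,0,6,0.4,-0.1,-9,0,6,0.4,-0.1,-9,0,6])

```text
time_s: 2.28
eef_pos: [0.4694, -0.0443, 0.0797]
orientation: [-0.593, 0.594, -0.387, 0.381]
force: [-0.2, -0.2, 1.0]
finger_gap: 0.06
```

Run:
```python
from h import *
p,d,C,st=shot('wrist','w2'); print(st['eef_pos'],st['time_s'],st['force'])
```

```text
[ 0.46935221 -0.04429041  0.07971686] 2.2833 [-0.15870256 -0.24321382  1.03450009]
```

View pics/w2.png

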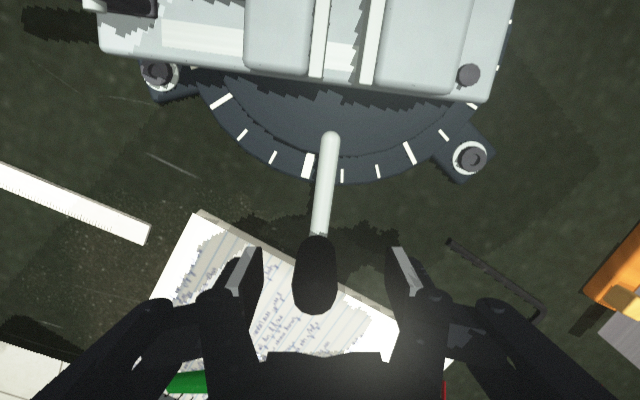

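Emit:
apply_moves(commands=[0,0,0,0,1.2,0,0,0,0,1.2,0,0,0,0,1.2,0,0,0,0,1.2,0,0,0,0,1.2,0,0,0,0,1.2], force=50)

```text
time_s: 2.83
eef_pos: [0.4725, -0.0441, 0.0845]
orientation: [0.594, -0.594, 0.382, -0.384]
force: [-1.1, -3.2, 6.3]
finger_gap: 0.0182
```

Run:
```python
from h import *
r=11.4
for k in range(1,8):
    a=np.radians([199.3,199.3+5*k]); print(k,(r*(np.cos(a[1])-np.cos(a[0]))).round(2),(r*(np.sin(a[1])-np.sin(a[0]))).round(2),5*k)
```

```text
1 0.37 -0.92 5
2 0.82 -1.81 10
3 1.34 -2.66 15
4 1.94 -3.45 20
5 2.6 -4.19 25
6 3.33 -4.87 30
7 4.11 -5.49 35
```

Emit:
apply_moves(commands=[0.4,-0.9,0,5,1.2,0.8,-1.8,0,10,1.2,1.3,-2.7,0,15,1.2,1.9,-3.5,0,20,1.2,2.6,-4.2,0,25,1.2,3.3,-4.9,0,30,1.2,4.1,-5.5,0,35,1.2,4.1,-5.5,0,35,1.2,4.1,-5.5,0,35,1.2])

```text
time_s: 3.58
eef_pos: [0.5128, -0.0978, 0.0845]
orientation: [0.682, -0.682, 0.187, -0.187]
force: [-1.1, 3.2, 8.5]
finger_gap: 0.0184
```

Run:
```python
from h import *
p,d,C,st=shot('wrist','w3'); print(st['eef_pos'],st['time_s'],st['force'])
r=st['eef_pos'][:2]-[.5765,-.0068]; print(np.hypot(*r),np.degrees(np.arctan2(r[1],r[0]))%360)
p,d,C,st=shot('scene','sc3')
```

```text
[ 0.51280921 -0.09778897  0.08446781] 3.5833 [-1.06559697  3.17057714  8.53631425]
0.11106533750753193 235.00860673186622
```

View pics/w3.png

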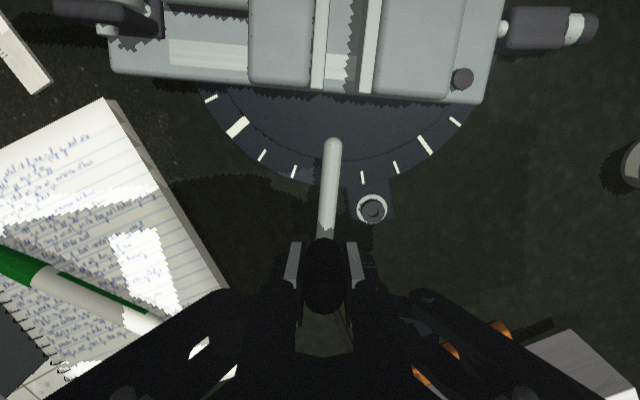

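Emit:
apply_moves(commands=[0,0,0,0,5,0,0,0,0,5,0,0,0,0,5,0,0,4,0,5,0,0,8,0,5,0,0,12,-7,5,-1,2,16,-14,5,-2,4,19,-21,5,-3,6,19,-28,5,-3,6,19,-35,5,-3,6,19,-35,5,-3,6,19,-35,5])

```text
time_s: 4.68
eef_pos: [0.4828, -0.0384, 0.273]
orientation: [-0.595, 0.595, -0.382, 0.382]
force: [-0.4, 0.5, -0.8]
finger_gap: 0.0498
```

Run:
```python
from h import *
p,d,C,st=shot('wrist','w4'); print(st['eef_pos'],st['time_s'],st['force'])
p,d,C,st=shot('scene','sc4')
p,d,C,st=shot('side','si4')
```

```text
[ 0.48275864 -0.03835632  0.27301124] 4.6833 [-0.37583482  0.46832869 -0.76585993]
```

View pics/w4.png

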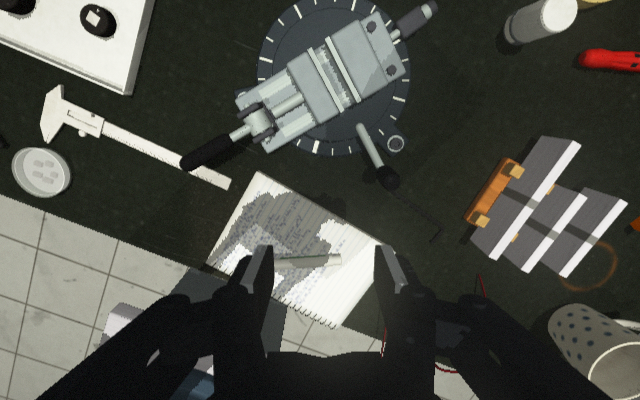

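Run:
```python
from h import *
a,d,C=load('w4'); Pc=cloud(C,d); c=np.array([.5765,-.0068])
cv2.imwrite("pics/w4v.png",cv2.resize(a[0:195,170:440],None,fx=2.96,fy=2.96,interpolation=cv2.INTER_CUBIC))
# marks: recheck centre via axis: fj
m=(d>0)&(np.hypot(Pc[...,0]-c[0],Pc[...,1]-c[1])<.06)&(np.abs(Pc[...,2]-.078)<.004)
print(m.sum(),cv2.minAreaRect(Pc[m][:,:2].astype(np.float32)))
# black grip
hsv=cv2.cvtColor(a,cv2.COLOR_BGR2HSV); 
m=(Pc[...,2]>.06)&(np.hypot(Pc[...,0]-.45,Pc[...,1]-.085)<.06)&(d>0)&(a.max(2)<60)
v,u=np.nonzero(m); P=Pc[m]; print(len(u),u.min(),u.max(),v.min(),v.max())
y=np.array([np.cos(np.radians(144)),np.sin(np.radians(144))]); x=np.array([y[1],-y[0]])
s=(P[:,:2]-c)@y; t=(P[:,:2]-c)@x
for lo in np.arange(.1,.2,.01):
    k=(s>lo)&(s<lo+.01); 
    if k.sum()>3: print(lo.round(2),k.sum(),np.median(t[k]).round(4),np.percentile(P[k,2],90).round(4))
m=(Pc[...,2]>.055)&(np.hypot(Pc[...,0]-.509,Pc[...,1]+.1)<.03)&(d>0)&(a.max(2)<60)
print('knob',Pc[m&(Pc[...,2]>.084)].mean(0),m.sum())
```

```text
4937 ((0.5792138576507568, -0.007703639566898346), (0.0640416219830513, 0.07722970843315125), 53.990604400634766)
946 180 253 114 170
0.11 73 0.0006 0.0878
0.12 186 0.0001 0.0898
0.13 182 0.0002 0.0919
0.14 187 0.0001 0.0938
0.15 184 0.0001 0.0961
0.16 125 -0.0001 0.0972
knob [ 0.5088798  -0.08241992  0.31136018] 10885
```

View pics/w4v.png

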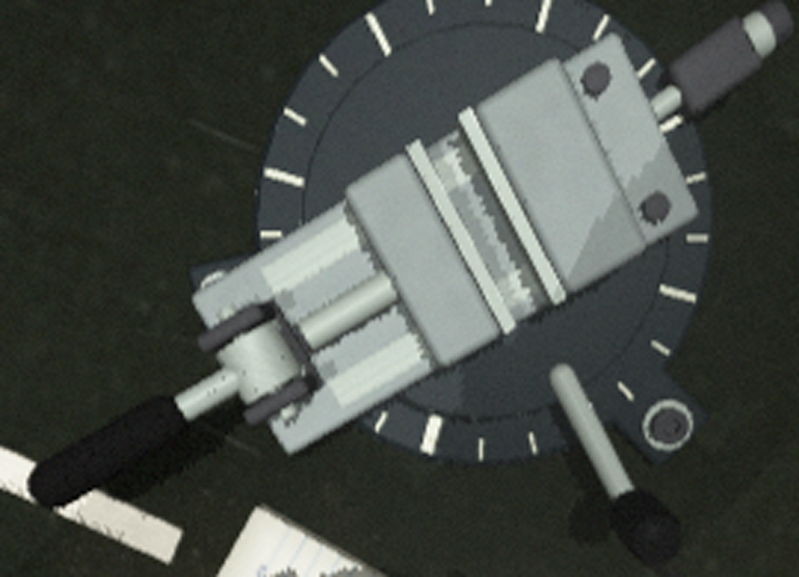

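Emit:
apply_moves(commands=[-0.8,3,-2,-7,5,-1.6,6,-5,-14,5,-2.4,9,-8,-21,5,-3.2,12.3,-11,-28,5,-3.2,12.3,-11,-35,5,-3.2,12.3,-11,-42,5,-3.2,12.3,-11,-49,5,-3.2,12.3,-11,-56,5,-3.2,12.3,-11,-60.4,5,-3.2,12.3,-11,-60.4,5,-3.2,12.3,-11,-60.4,5])

```text
time_s: 5.75
eef_pos: [0.4511, 0.0842, 0.1624]
orientation: [0.321, -0.322, 0.63, -0.63]
force: [-0.5, 0.5, 0.3]
finger_gap: 0.0502
```

Emit:
apply_moves(commands=[0,0,-3,0,5,0,0,-6,0,5,0,0,-7,0,5,0,0,-7,0,5,0,0,-7,0,1,0,0,-7,0,1,0,0,-7,0,1,0,0,-7,0,1,0,0,-7,0,1,0,0,-7,0,1], force=40)

```text
time_s: 6.58
eef_pos: [0.4516, 0.0846, 0.0938]
orientation: [-0.322, 0.32, -0.63, 0.63]
force: [0.1, 1.0, 3.2]
finger_gap: 0.0147
```

Run:
```python
from h import *
p,d,C,st=shot('wrist','w5'); print(st['eef_pos'],st['time_s'],st['force'])
for e in [12,20,28,36,44,52,55,57]:
    a=np.radians([11.5,e]); ds=7*(np.cos(a[1])-np.cos(a[0])); dz=7*(np.sin(a[1])-np.sin(a[0]))
    print(e,(ds*-.809).round(2),(ds*.588).round(2),dz.round(2))
```

```text
[0.45161117 0.08458386 0.09377586] 6.5833 [0.09766257 0.9668449  3.22780836]
12 0.01 -0.01 0.06
20 0.23 -0.17 1.0
28 0.55 -0.4 1.89
36 0.97 -0.7 2.72
44 1.48 -1.07 3.47
52 2.06 -1.5 4.12
55 2.3 -1.67 4.34
57 2.47 -1.79 4.48
```

View pics/w5.png

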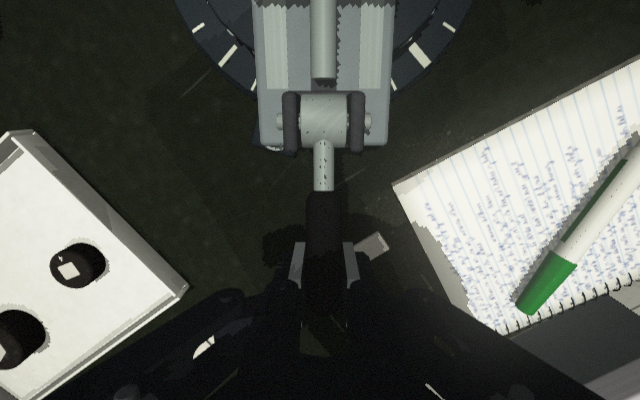

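Gripped the lever (about (325,270)) squarely. Now lift along its arc.

Emit:
apply_moves(commands=[0.2,-0.2,1,0,1,0.5,-0.4,1.9,0,1,0.9,-0.6,2.7,0,1,1.2,-0.9,3.1,0,1,1.5,-1.1,3.5,0,1,1.8,-1.3,3.8,0,1,2.1,-1.5,4.1,0,1,2.3,-1.7,4.3,0,1,2.3,-1.7,4.3,0,1,2.3,-1.7,4.3,0,1])

```text
time_s: 7.47
eef_pos: [0.4721, 0.0686, 0.1355]
orientation: [0.32, -0.322, 0.631, -0.629]
force: [-0.9, 6.1, -5.0]
finger_gap: 0.0148
```

Emit:
apply_moves(commands=[0,0,0,0,5,0,0,0,0,5,0,0,0,0,5,0,0,3,0,5,0,0,7,0,5,0,-3,11,7,5,1,-7,14,14,5,2,-11,15,21,5,3,-15,15,28,5,4,-19,15,36,5,4,-22,15,36,5,4,-22,15,36,5])

```text
time_s: 8.47
eef_pos: [0.5154, -0.1589, 0.2872]
orientation: [-0.499, 0.5, -0.498, 0.503]
force: [0.2, 0.3, 0.3]
finger_gap: 0.0499
```

Emit:
apply_moves(commands=[0,0,0,0,5,0,0,0,0,5])

```text
time_s: 8.63
eef_pos: [0.5133, -0.1528, 0.2859]
orientation: [0.499, -0.499, 0.501, -0.5]
force: [-0.3, 0.2, 0.3]
finger_gap: 0.0499
```

Run:
```python
from h import *
p,d,C,st=shot('wrist','w6'); print(st['eef_pos'],st['time_s'],st['force'],st['orientation'])
p,d,C,st=shot('side','si6')
```

```text
[ 0.51330509 -0.15284441  0.28585056] 8.6333 [-0.31698976  0.22429795  0.29480819] [ 0.49935696 -0.4992979   0.50094869 -0.50039449]
```

View pics/w6.png

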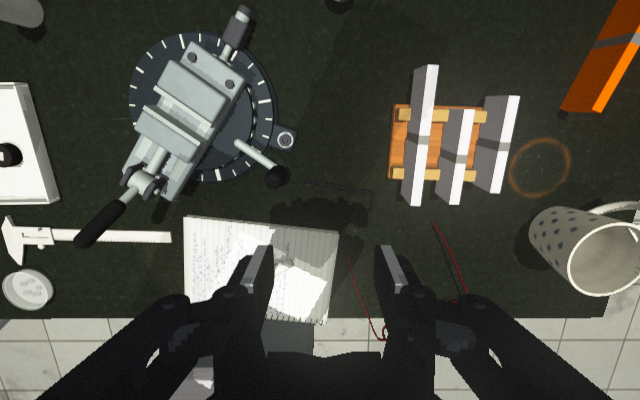

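Run:
```python
from h import *
a,d,C=load('w6'); Pc=cloud(C,d); c=np.array([.5765,-.0068])
cv2.imwrite("pics/w6v.png",cv2.resize(a[0:250,70:300],None,fx=2.4,fy=2.4,interpolation=cv2.INTER_CUBIC))
cv2.imwrite("pics/w6r.png",cv2.resize(a[55:215,380:530],None,fx=3.7,fy=3.7,interpolation=cv2.INTER_CUBIC))
m=(d>0)&(np.hypot(Pc[...,0]-c[0],Pc[...,1]-c[1])<.065)&(np.abs(Pc[...,2]-.078)<.004)
print(m.sum(),cv2.minAreaRect(Pc[m][:,:2].astype(np.float32)))
y=np.array([np.cos(np.radians(144.03)),np.sin(np.radians(144.03))]); x=np.array([y[1],-y[0]])
P=Pc[(d>0)&(np.abs((Pc[...,:2]-c)@x)<.02)&(np.abs((Pc[...,:2]-c)@y)<.05)]
s=(P[:,:2]-c)@y
for lo in np.arange(-.02,.03,.002):
    k=(s>=lo)&(s<lo+.002); print(round(lo*1000),k.sum(),P[k,2].mean().round(4) if k.any() else '')
# coupons: white tops, bright mask
g=a.min(2); 
w=((g>170)).astype(np.uint8); w[:, :385]=0; w[:,530:]=0; w[:55]=0; w[215:]=0
n,l,stt,ce=cv2.connectedComponentsWithStats(w)
for i in range(1,n):
    if stt[i][4]>60: print(stt[i],ce[i].round(1))
```

```text
4167 ((0.5777443647384644, -0.006724916398525238), (0.06460309028625488, 0.08194683492183685), 54.35456848144531)
-20 85 0.0774
-18 84 0.0774
-16 84 0.0772
-14 66 0.0766
-12 101 0.0763
-10 80 0.0769
-8 58 0.0767
-6 0 
-4 0 
-2 31 0.0556
0 69 0.0553
2 72 0.0554
4 67 0.0554
6 75 0.0554
8 65 0.0554
10 322 0.0654
12 94 0.0746
14 75 0.0772
16 75 0.0766
18 83 0.0769
20 79 0.0772
22 72 0.0774
24 78 0.0773
26 79 0.0772
28 76 0.0773
[419  65  20  71 787] [428.2  99.9]
[500  96  20  47 520] [509.3 118.9]
[457 109  18  47 511] [465.5 131.7]
[410 144  18  62 646] [418.8 174.2]
[490 151  18  43 443] [498.6 171.4]
[449 163  17  42 439] [456.9 183.3]
```

View pics/w6r.png

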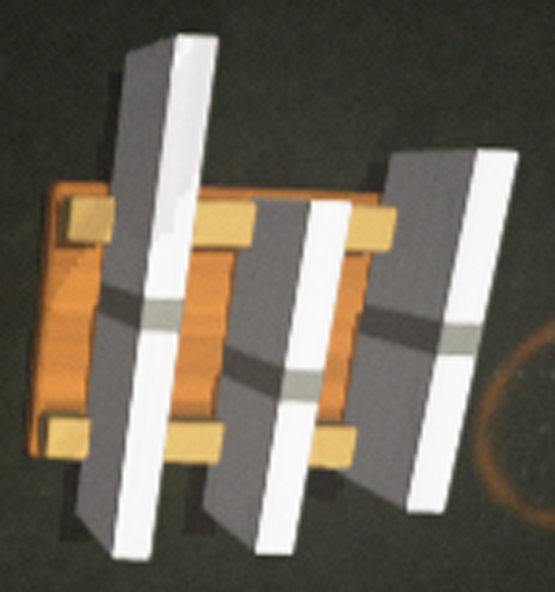

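View pics/w6v.png

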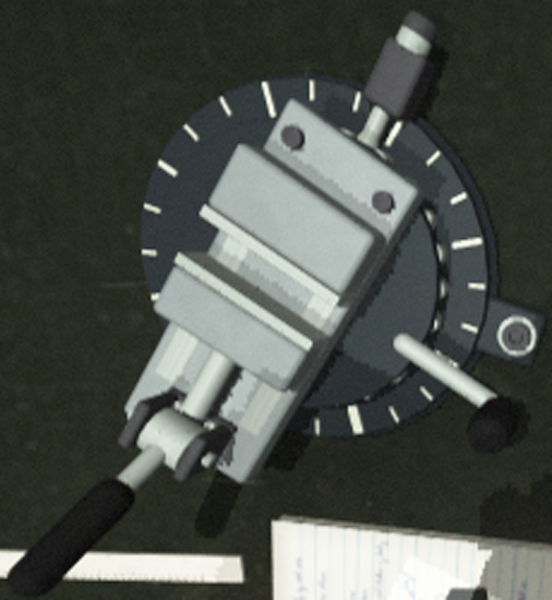

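Run:
```python
from h import *
a,d,C=load('w6'); Pc=cloud(C,d)
q=[(176,36),(218,36),(151,559),(112,559)]
W=np.array([onplane(C,380+(u-.5)/3.7-.3,55+(v-.5)/3.7-.3,.064) for u,v in q]); print(W.round(4))
far=(W[0]+W[1])/2; near=(W[2]+W[3])/2; print('len',np.linalg.norm(far-near),'ctr',(far+near)/2,'az',np.degrees(np.arctan2(*(far-near)[1::-1])))
m=(d>0)&(np.abs(Pc[...,2]-.064)<.003)&(np.abs(Pc[...,1]+.26)<.025)
P=Pc[m]; print(m.sum(),P[:,2].mean()); r=cv2.minAreaRect(P[:,:2].astype(np.float32)); print(r)
b,d2,C2=load('si6'); P2=cloud(C2,d2)
m=(d2>0)&(np.abs(P2[...,2]-.064)<.004)&(np.abs(P2[...,1]+.26)<.02)&(np.abs(P2[...,0]-.55)<.1)
print(m.sum(),cv2.minAreaRect(P2[m][:,:2].astype(np.float32)))
```

```text
[[ 0.6234 -0.2566  0.064 ]
 [ 0.6234 -0.2679  0.064 ]
 [ 0.4741 -0.2632  0.064 ]
 [ 0.4741 -0.2511  0.064 ]]
len 0.14935172580217193 ctr [ 0.54875554 -0.25970911  0.064     ] az -1.9586946945415562
1635 0.06327801540708779
((0.5491872429847717, -0.2599615454673767), (0.012678945437073708, 0.14969408512115479), 87.9619369506836)
241 ((0.5503340363502502, -0.26175183057785034), (0.019992787390947342, 0.14940504729747772), 86.21395111083984)
```

Emit:
apply_moves(commands=[1.2,-3.5,-3,-1,3,2.4,-7,-6,-2,3,3.6,-10.7,-9,-2,3,3.6,-10.7,-12,-2,3,3.6,-10.7,-15,-2,3,3.6,-10.7,-15.6,-2,3,3.6,-10.7,-15.6,-2,3,3.6,-10.7,-15.6,-2,3], force=80)

```text
time_s: 9.4
eef_pos: [0.5502, -0.258, 0.1308]
orientation: [-0.492, 0.492, -0.508, 0.508]
force: [-1.0, -0.1, -0.8]
finger_gap: 0.03
```

Run:
```python
from h import *
p,d,C,st=shot('wrist','w7'); print(st['eef_pos'],st['time_s'],st['force'])
q=st['orientation'];M=R.from_quat([q[1],q[2],q[3],q[0]]).as_matrix(); print(M.round(4))
Pc=cloud(C,d)
m=(d>0)&(np.abs(Pc[...,2]-.064)<.004)&(np.abs(Pc[...,1]+.26)<.02)&(np.abs(Pc[...,0]-.55)<.1)
print(m.sum(),cv2.minAreaRect(Pc[m][:,:2].astype(np.float32)))
```

```text
[ 0.55016911 -0.25796766  0.13080511] 9.4 [-1.02751787 -0.10344831 -0.80276066]
[[-3.310e-02  2.000e-04  9.995e-01]
 [-9.995e-01  1.000e-04 -3.310e-02]
 [-1.000e-04 -1.000e+00  1.000e-04]]
4233 ((0.5488421320915222, -0.26012659072875977), (0.012029021978378296, 0.14973315596580505), 87.92413330078125)
```

View pics/w7.png

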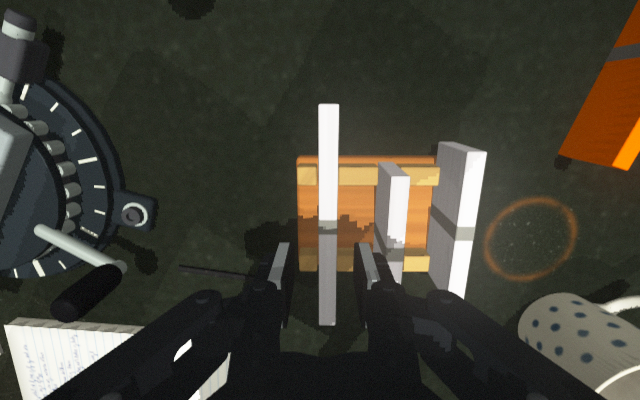

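Emit:
apply_moves(commands=[-0.1,-0.2,-3,0,3,-0.1,-0.2,-5,0,3,-0.1,-0.2,-6.6,0,3,-0.1,-0.2,-6.6,0,3,-0.1,-0.2,-6.6,0,3])

```text
time_s: 9.87
eef_pos: [0.5496, -0.2612, 0.0657]
orientation: [-0.492, 0.491, -0.508, 0.509]
force: [0.5, -0.3, 0.8]
finger_gap: 0.0296
```

Emit:
apply_moves(commands=[0,0,0,0,0.8,0,0,0,0,0.8,0,0,0,0,0.8,0,0,0,0,0.8,0,0,0,0,0.8,0,0,1,0,0.8,0,0,3,0,0.8,0,0,6,0,0.8,0,0,9,0,0.8,0,0,12,0,0.8,0,0,12,0,0.8])

```text
time_s: 10.78
eef_pos: [0.5518, -0.2635, 0.1909]
orientation: [-0.492, 0.491, -0.504, 0.513]
force: [0.9, -0.6, -1.4]
finger_gap: 0.0103
```

Run:
```python
from h import *
p,d,C,st=shot('wrist','w8'); print(st['eef_pos'],st['time_s'],st['force'],st['finger_gap'])
p,d,C,st=shot('side','si8')
a=cv2.imread('pics/si8.png'); cv2.imwrite('pics/si8c.png',cv2.resize(a[140:320,220:420],None,fx=3.3,fy=3.3))
```

```text
[ 0.55178661 -0.2634536   0.19085464] 10.7833 [ 0.89347076 -0.55979567 -1.41678616] 0.010316382283815104
```

View pics/w8.png

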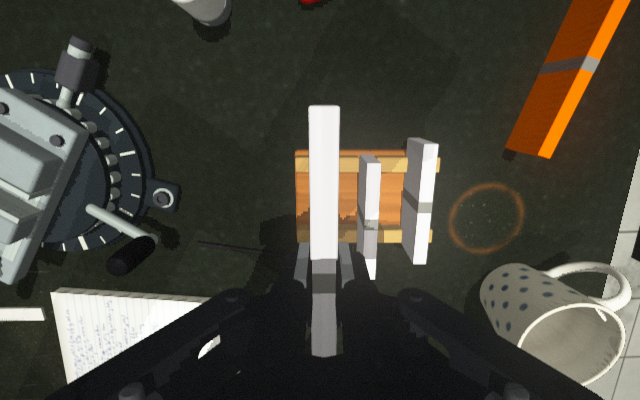

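View pics/si8c.png

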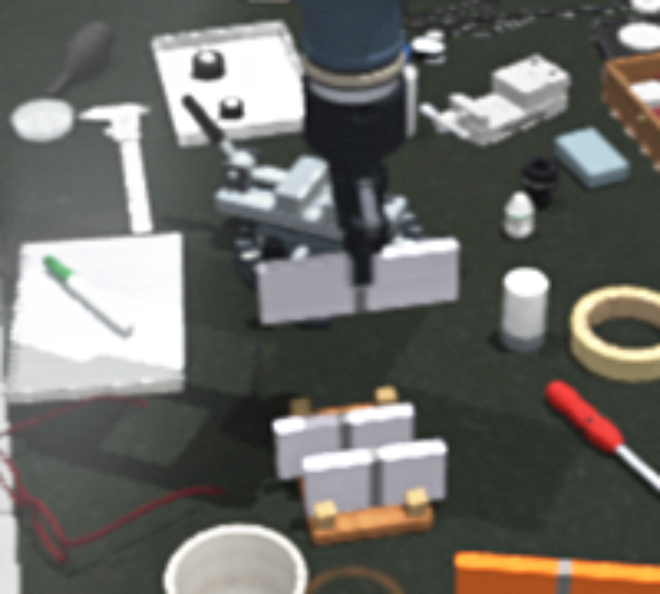

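Emit:
apply_moves(commands=[0.3,2,0.5,5,0.8,0.6,5,0.5,11,0.8,0.8,8,0.5,17,0.8,1.1,11,0.5,23,0.8,1.4,14,0.5,29,0.8,1.7,17,0.5,35,0.8,1.9,20,0.5,41,0.8,2.1,23,0.5,47,0.8,2.3,25,0.5,53,0.8,2.4,25.7,0.5,56,0.8,2.4,25.7,0.5,56,0.8,2.4,25.7,0.5,56,0.8])

```text
time_s: 11.88
eef_pos: [0.5715, -0.0039, 0.1872]
orientation: [-0.672, 0.673, -0.22, 0.217]
force: [0.7, -0.0, -3.1]
finger_gap: 0.0106
```

Emit:
apply_moves(commands=[0,0,0,0,0.8,0,0,0,0,0.8])

```text
time_s: 12.05
eef_pos: [0.5724, -0.0054, 0.1883]
orientation: [-0.672, 0.672, -0.22, 0.219]
force: [0.1, -0.2, -2.7]
finger_gap: 0.0105
```

Run:
```python
from h import *
p,d,C,st=shot('wrist','w9'); print(st['eef_pos'],st['time_s'],st['force'],st['finger_gap'])
q=st['orientation'];M=R.from_quat([q[1],q[2],q[3],q[0]]).as_matrix(); print('yaw',np.degrees(np.arctan2(M[1,0],M[0,0])))
Pc=cloud(C,d); c=np.array([.5765,-.0068])
z0=st['eef_pos'][2]
for zz in(z0-.002,): 
    m=(d>0)&(np.abs(Pc[...,2]-zz)<.008)&(np.hypot(Pc[...,0]-.574,Pc[...,1]+.005)<.1)&(p.min(2)>90)
    P=Pc[m]; print(m.sum(),np.median(P[:,2]),cv2.minAreaRect(P[:,:2].astype(np.float32)))
m=(d>0)&(np.hypot(Pc[...,0]-c[0],Pc[...,1]-c[1])<.07)&(np.abs(Pc[...,2]-.078)<.005); print(m.sum(),cv2.minAreaRect(Pc[m][:,:2].astype(np.float32)))
p,d,C,st=shot('scene','sc9')
a=cv2.imread('pics/sc9.png'); cv2.imwrite('pics/sc9c.png',cv2.resize(a[110:290,230:430],None,fx=3.3,fy=3.3))
```

```text
[ 0.57237212 -0.00535416  0.18825846] 12.05 [ 0.11924433 -0.17651535 -2.70191987] 0.010518473368159819
yaw -36.12792067625361
6434 0.1850317703627763 ((0.5835222601890564, 0.006862755864858627), (0.11558081954717636, 0.017381122335791588), 54.050052642822266)
5994 ((0.5669748783111572, 0.0012808814644813538), (0.06400659680366516, 0.10730049014091492), 54.24521255493164)
```

View pics/w9.png

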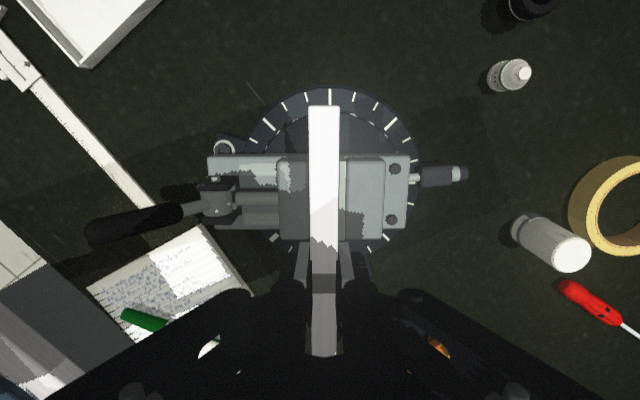

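View pics/sc9c.png

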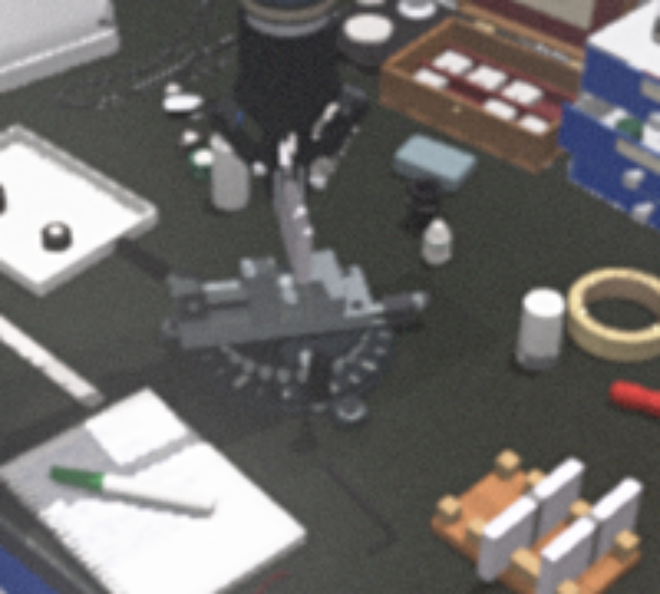

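Run:
```python
from h import *
a,d,C=load('w9'); Pc=cloud(C,d); c=np.array([.5765,-.0068])
y=np.array([np.cos(np.radians(144.03)),np.sin(np.radians(144.03))]); x=np.array([y[1],-y[0]])
X=(Pc[...,:2]-c)@x; Y=(Pc[...,:2]-c)@y; Z=Pc[...,2]
m=(d>0)&(np.abs(Z-.186)<.004)&(np.abs(Y)<.03)&(X>.015)&(X<.085)
print(m.sum(),np.percentile(Y[m],[1,50,99]).round(4),X[m].max(), np.median(Z[m]))
for lo in(.02,.04,.06): 
    k=m&(X>lo)&(X<lo+.015); print(lo,np.percentile(Y[k],[3,97]).round(4))
# lower jaw visible extents
k=(d>0)&(np.abs(Z-.078)<.004)&(np.abs(X)<.04)&(np.abs(Y)<.07); print('jaw',np.percentile(X[k],[.5,99.5]),np.percentile(Y[k],[.5,99.5]))
```

```text
4298 [-0.0009  0.0051  0.0108] 0.07297150153751071 0.18492679282024518
0.02 [-0.0006  0.0106]
0.04 [-0.0007  0.0105]
0.06 [-0.0006  0.0106]
jaw [-0.02995224  0.03259871] [-0.04059841  0.04027549]
```

Emit:
apply_moves(commands=[0.2,0.1,-1,0,0.8,0.2,0.1,-3,0,0.8,0.2,0.1,-4,0,0.8,0.2,0.1,-5,0,0.8,0.2,0.1,-5,0,0.8,0.2,0.1,-5.5,0,0.8,0.2,0.1,-6,0,0.8,0.2,0.1,-6.5,0,0.8,0.2,0.1,-6.5,0,0.8])

```text
time_s: 12.9
eef_pos: [0.5744, -0.0033, 0.1232]
orientation: [-0.672, 0.673, -0.219, 0.218]
force: [-0.3, 0.1, -3.1]
finger_gap: 0.0105
```

Run:
```python
from h import *
p,d,C,st=shot('wrist','w10'); print(st['eef_pos'],st['time_s'],st['force'],st['finger_gap'])
p,d,C,st=shot('side','si10')
a=cv2.imread('pics/si10.png'); cv2.imwrite('pics/si10c.png',cv2.resize(a[140:260,250:400],None,fx=5,fy=5))
```

```text
[ 0.5744078  -0.00328658  0.12324175] 12.9 [-0.25959219  0.0616252  -3.08174245] 0.01048607979508049
```

View pics/si10c.png

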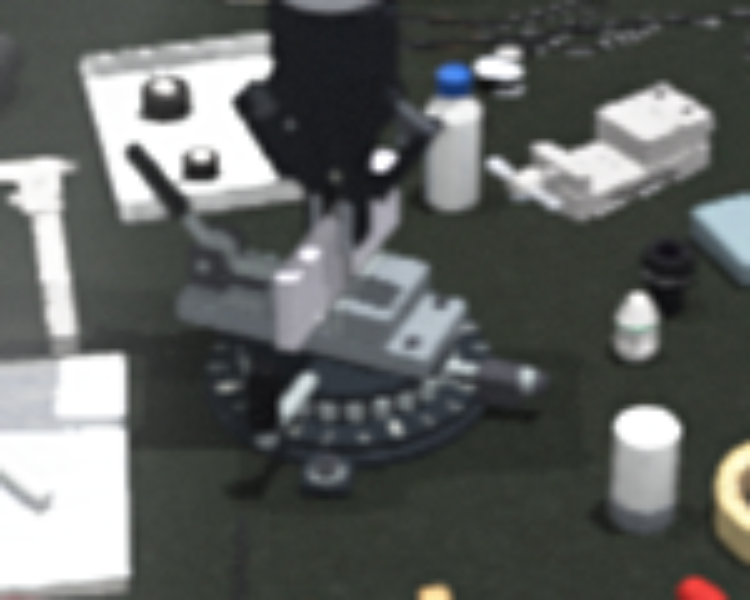

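View pics/w10.png

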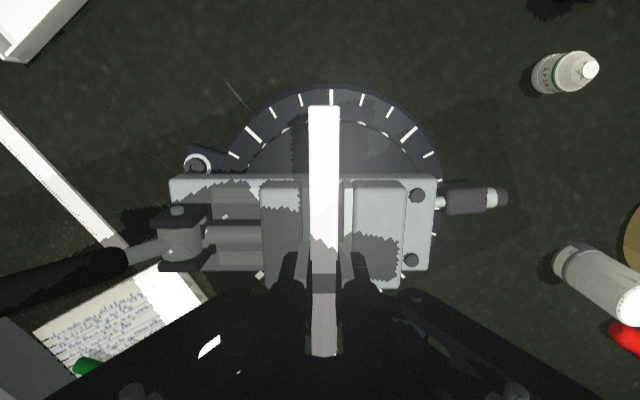

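Emit:
apply_moves(commands=[0,0,-0.5,0,0.8,0,0,-0.9,0,0.8,0,0,-1.2,0,0.8,0,0,-1.4,0,0.8,0,0,-1.4,0,0.8])

```text
time_s: 13.42
eef_pos: [0.5744, -0.0033, 0.1093]
orientation: [-0.672, 0.673, -0.219, 0.218]
force: [0.3, 0.7, -2.9]
finger_gap: 0.0106
```

Emit:
apply_moves(commands=[0,0,-0.1,0,0.8,0,0,-0.2,0,0.8,0,0,-0.2,0,0.8])

```text
time_s: 13.67
eef_pos: [0.5749, -0.0034, 0.1085]
orientation: [-0.672, 0.673, -0.218, 0.219]
force: [-1.2, 0.4, 2.0]
finger_gap: 0.0104
```

Emit:
apply_moves(commands=[0,0,-0.1,0,3,0,0,-0.1,0,3,0,0,-0.1,0,3,0,0,0.5,0,3,0,0,2,0,3,0,0,5,0,3,0,0,9,0,3,0,0,12,0,3,0,0,14,0,3,0,0,14,0,3])

```text
time_s: 14.5
eef_pos: [0.5778, -0.0038, 0.2537]
orientation: [0.673, -0.672, 0.214, -0.223]
force: [0.3, -0.4, 0.1]
finger_gap: 0.0298
```

Run:
```python
from h import *
p,d,C,st=shot('wrist','w11'); print(st['eef_pos'],st['time_s'],st['force'],st['finger_gap'])
p,d,C2,st=shot('side','si11')
a=cv2.imread('pics/si11.png'); cv2.imwrite('pics/si11c.png',cv2.resize(a[140:260,250:400],None,fx=5,fy=5))
a,d,C=load('w11')
Pc=cloud(C,d); c=np.array([.5765,-.0068])
y=np.array([np.cos(np.radians(144.03)),np.sin(np.radians(144.03))]); x=np.array([y[1],-y[0]])
X=(Pc[...,:2]-c)@x; Y=(Pc[...,:2]-c)@y; Z=Pc[...,2]
m=(d>0)&(np.abs(Z-.106)<.006)&(np.abs(Y)<.03)&(np.abs(X)<.09)
print(m.sum(),np.percentile(Y[m],[1,50,99]).round(4),np.percentile(X[m],[.3,99.7]).round(4), np.percentile(Z[m],[5,50,95]))
```

```text
[ 0.57778102 -0.00382105  0.25373397] 14.5 [ 0.29130076 -0.35015982  0.08468018] 0.02975882538410858
2223 [-0.0012  0.0044  0.0103] [-0.0735  0.0759] [0.10423208 0.10536389 0.10646333]
```

View pics/w11.png

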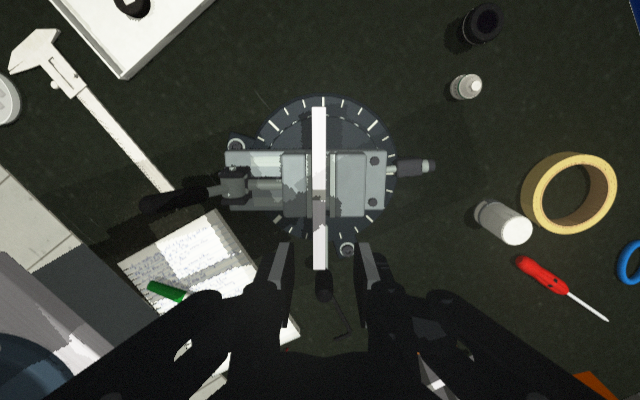

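View pics/si11c.png

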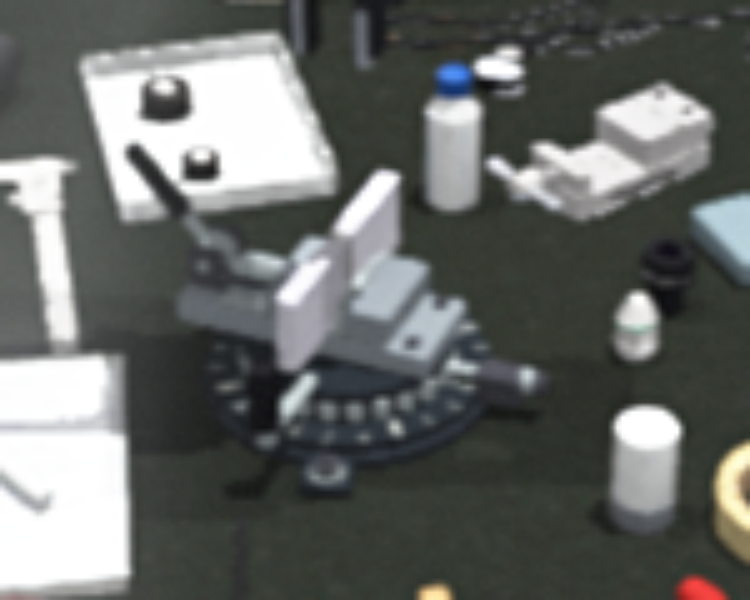

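Emit:
apply_moves(commands=[-1,1,0,-7,5,-3,2,0,-14,5,-5,3.5,0,-21,5,-7,5,0,-28,5,-9,6.3,0,-35,5,-10.3,7.2,0,-42,5,-10.3,7.2,-1,-49,5,-10.3,7.2,-2,-56,5,-10.3,7.2,-3,-63,5,-10.3,7.2,-4,-70,5,-10.3,7.2,-5,-77,5,-10.3,7.2,-5,-84,5])

```text
time_s: 15.6
eef_pos: [0.4692, 0.0688, 0.1948]
orientation: [0.349, -0.354, 0.615, -0.612]
force: [-0.6, 0.1, -0.3]
finger_gap: 0.0501
```

Emit:
apply_moves(commands=[0,0,0,-6,5,0,0,0,-6,5,0,0,0,-6,5])

```text
time_s: 15.85
eef_pos: [0.4708, 0.0687, 0.1968]
orientation: [0.321, -0.323, 0.63, -0.629]
force: [0.8, -0.0, -0.0]
finger_gap: 0.0499
```

Run:
```python
from h import *
p,d,C,st=shot('wrist','w12'); print(st['eef_pos'],st['time_s'],st['force'],st['finger_gap'])
q=st['orientation'];M=R.from_quat([q[1],q[2],q[3],q[0]]).as_matrix(); print('yaw',np.degrees(np.arctan2(M[1,0],M[0,0])))
for e in [55,48,40,32,24,16,8,0,-2.5]:
    a=np.radians([55,e]); ds=7*(np.cos(a[1])-np.cos(a[0])); dz=7*(np.sin(a[1])-np.sin(a[0]))
    print(e,(ds*-.809).round(2),(ds*.588).round(2),dz.round(2))
```

```text
[0.47083656 0.0686813  0.19675155] 15.85 [ 0.78722276 -0.00140898 -0.00461763] 0.04992237028780603
yaw -125.85196445019585
55 -0.0 0.0 0.0
48 -0.54 0.39 -0.53
40 -1.09 0.79 -1.23
32 -1.55 1.13 -2.02
24 -1.93 1.4 -2.89
16 -2.2 1.6 -3.8
8 -2.36 1.72 -4.76
0 -2.41 1.76 -5.73
-2.5 -2.41 1.75 -6.04
```

View pics/w12.png

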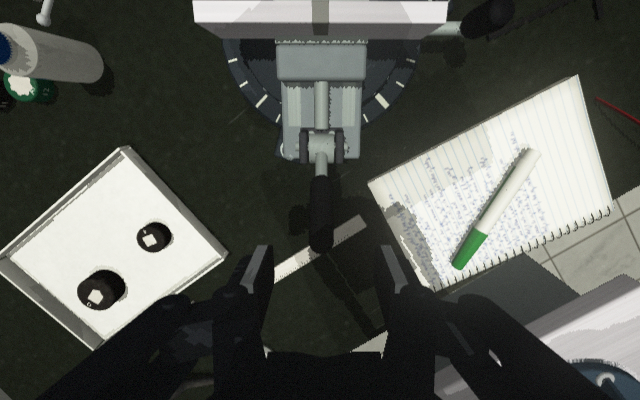

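Emit:
apply_moves(commands=[0.1,0,-3,0,5,0.1,0,-5,0,5,0.1,0,-6.1,0,5,0.1,0,-6.1,0,5,0.1,0,-6.1,0,1,0.1,0,-6.1,0,1,0.1,0,-6.1,0,1,0.1,0,-6.1,0,1,0.1,0,-6.1,0,1,0.1,0,-6.1,0,1], force=60)

```text
time_s: 16.73
eef_pos: [0.4735, 0.0687, 0.1379]
orientation: [-0.322, 0.32, -0.63, 0.63]
force: [-0.5, 1.3, 6.7]
finger_gap: 0.0139
```

Emit:
apply_moves(commands=[-0.3,0.2,-0.3,0,1,-0.6,0.4,-0.6,0,1,-1.1,0.8,-1.2,0,1,-1.5,1.1,-2,0,1,-1.9,1.4,-2.9,0,1,-2.2,1.6,-3.8,0,1,-2.3,1.7,-4.4,0,1,-2.4,1.7,-4.9,0,1,-2.4,1.7,-5.3,0,1,-2.4,1.7,-5.7,0,1,-2.4,1.7,-6.0,0,1,-2.4,1.7,-6.2,0,1])

```text
time_s: 17.73
eef_pos: [0.4479, 0.0865, 0.0763]
orientation: [0.321, -0.321, 0.63, -0.63]
force: [-2.6, 3.6, 20.6]
finger_gap: 0.0142
```

Emit:
apply_moves(commands=[0,0,-0.2,0,1,0,0,-0.3,0,1,0,0,-0.3,0,1,0,0,-0.1,0,4,0,0,0,0,5,0,0,0,0,5,0,0,3,0,5,0,0,6,0,5,0,0,9,0,3,0,0,11,0,0,0,0,11,0,0,0,0,11,0,0])

```text
time_s: 18.73
eef_pos: [0.4493, 0.0855, 0.1854]
orientation: [-0.322, 0.32, -0.63, 0.63]
force: [-0.1, -0.1, -0.4]
finger_gap: 0.0018
```

```bash
cat > chk.py <<'E'
from h import *
import sys
t=sys.argv[1]
p,d,C,st=shot('wrist',t); print(st['eef_pos'],st['time_s'],st['force'],st['finger_gap'])
a,d,C=load(t); Pc=cloud(C,d); c=np.array([.5765,-.0068])
y=np.array([np.cos(np.radians(144.03)),np.sin(np.radians(144.03))]); x=np.array([y[1],-y[0]])
X=(Pc[...,:2]-c)@x; Y=(Pc[...,:2]-c)@y; Z=Pc[...,2]
m=(d>0)&(np.abs(Z-.106)<.006)&(np.abs(Y)<.03)&(np.abs(X)<.09)
print('coupon',m.sum(),np.percentile(Y[m],[1,50,99]).round(4),np.percentile(X[m],[.3,99.7]).round(4), np.percentile(Z[m],[5,50,95]).round(4))
for lo in np.arange(.11,.18,.01):
    k=(d>0)&(Y>lo)&(Y<lo+.01)&(np.abs(X)<.012)&(Z>.04)&(Z<.13)&(a.max(2)<70)
    if k.sum()>3: print(lo.round(2),k.sum(),np.median(X[k]).round(4),np.percentile(Z[k],90).round(4))
E
python3 chk.py w13
```

```text
[0.44927728 0.08549932 0.1853639 ] 18.7333 [-0.12068134 -0.10219789 -0.4453225 ] 0.0017712251345232057Traceback (most recent call last):
  File "chk.py", line 9, in <module>
    print('coupon',m.sum(),np.percentile(Y[m],[1,50,99]).round(4),np.percentile(X[m],[.3,99.7]).round(4), np.percentile(Z[m],[5,50,95]).round(4))
                           ~~~~~~~~~~~~~^^^^^^^^^^^^^^^^
    return _quantile_unchecked(
        a, q, axis, out, overwrite_input, method, keepdims, weights)
    return _ureduce(a,
                    func=_quantile_ureduce_func,
    ...<5 lines>...
                    overwrite_input=overwrite_input,
                    method=method)
    r = func(a, **kwargs)
    result = _quantile(arr,
                       quantiles=q,
    ...<2 lines>...
                       out=out,
                       weights=wgt)
    slices_having_nans = np.isnan(arr[-1, ...])
                                  ~~~^^^^^^^^^
IndexError: index -1 is out of bounds for axis 0 with size 0
```

View pics/w13.png

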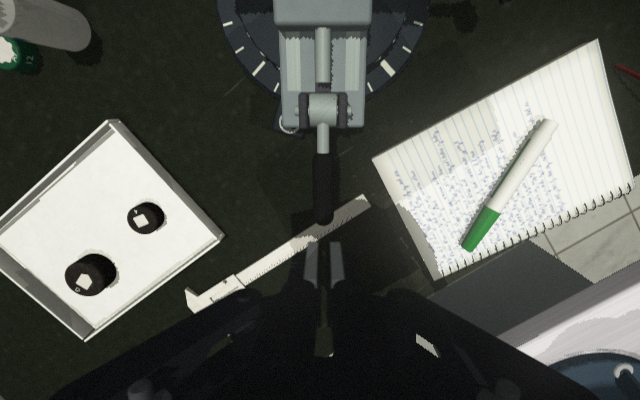

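Run:
```python
from h import *
a,d,C=load('w13'); Pc=cloud(C,d); c=np.array([.5765,-.0068])
y=np.array([np.cos(np.radians(144.03)),np.sin(np.radians(144.03))]); x=np.array([y[1],-y[0]])
X=(Pc[...,:2]-c)@x; Y=(Pc[...,:2]-c)@y; Z=Pc[...,2]
for lo in np.arange(.11,.18,.01):
    k=(d>0)&(Y>lo)&(Y<lo+.01)&(np.abs(X)<.012)&(Z>.04)&(Z<.13)&(a.max(2)<80)
    if k.sum()>3: print(lo.round(2),k.sum(),np.median(X[k]).round(4),np.percentile(Z[k],90).round(4))
```

```text
0.11 80 -0.0001 0.0811
0.12 304 0.0003 0.0824
0.13 292 0.0007 0.0828
0.14 278 -0.0 0.0829
0.15 273 -0.0 0.0832
0.16 225 0.0 0.0833
0.17 21 0.0 0.081
```

Emit:
apply_moves(commands=[-0.2,0.2,-3,0,0,-0.2,0.2,-6,0,0,-0.2,0.2,-7.4,0,0,-0.2,0.2,-7.8,0,0,-0.2,0.2,-8.1,0,0,-0.2,0.2,-8.3,0,0,-0.2,0.2,-8.3,0,0])

```text
time_s: 19.37
eef_pos: [0.4443, 0.0884, 0.103]
orientation: [0.319, -0.322, 0.631, -0.629]
force: [-7.2, 3.8, 29.4]
finger_gap: -0.0001
```

Emit:
apply_moves(commands=[0,0,-0.1,0,0,0,0,-0.1,0,0])

```text
time_s: 19.53
eef_pos: [0.4443, 0.0884, 0.1027]
orientation: [0.32, -0.322, 0.631, -0.629]
force: [-7.8, 3.5, 37.1]
finger_gap: 0.0004
```

Emit:
apply_moves(commands=[0,0,0.5,0,0,0,0,3,0,0,0,0,7,0,0,0,0,11,0,0,0.5,-3,15,7,0,1,-6,18,14,0,1.5,-9,19,21,0,2,-10,19,28,0,2,-11,19,35,0,2,-11,19,42,0,2,-11,19,49,0,2,-11,19,56,0])

```text
time_s: 20.53
eef_pos: [0.466, -0.0227, 0.2893]
orientation: [-0.58, 0.581, -0.405, 0.403]
force: [-0.2, -0.4, -0.9]
finger_gap: -0.0
```

Emit:
apply_moves(commands=[0,0,0,4,0,0,0,0,4,0])

```text
time_s: 20.7
eef_pos: [0.466, -0.0224, 0.2893]
orientation: [-0.593, 0.594, -0.386, 0.384]
force: [0.3, -0.4, 0.8]
finger_gap: -0.0003
```

```bash
python3 chk.py w14
python3 - <<'E'
from h import *
a,d,C=load('w14'); cv2.imwrite("pics/w14v.png",cv2.resize(a[0:200,150:450],None,fx=2.6,fy=2.6,interpolation=cv2.INTER_CUBIC))
Pc=cloud(C,d); c=np.array([.5765,-.0068])
m=(d>0)&(np.hypot(Pc[...,0]-c[0],Pc[...,1]-c[1])<.065)&(np.abs(Pc[...,2]-.078)<.004)
print(m.sum(),cv2.minAreaRect(Pc[m][:,:2].astype(np.float32)))
shot('side','si14'); shot('scene','sc14')
a=cv2.imread('pics/si14.png'); cv2.imwrite('pics/si14c.png',cv2.resize(a[140:330,230:430],None,fx=3.1,fy=3.1))
E
```

```text
[ 0.46601155 -0.02235157  0.28931362] 20.7 [ 0.28966684 -0.36052165  0.78526387] -0.0003343516030155708
coupon 2200 [-0.0061  0.0001  0.0058] [-0.0731  0.0581] [0.1036 0.1052 0.1066]
0.11 43 0.0004 0.081
0.12 155 0.0005 0.0821
0.13 153 0.0004 0.0826
0.14 148 0.0005 0.0827
0.15 146 0.0004 0.0829
0.16 130 0.0006 0.083
0.17 7 -0.0 0.0815
4347 ((0.5792009830474854, -0.00412808358669281), (0.09506887942552567, 0.10141090303659439), 3.5784342288970947)
```

View pics/w14v.png

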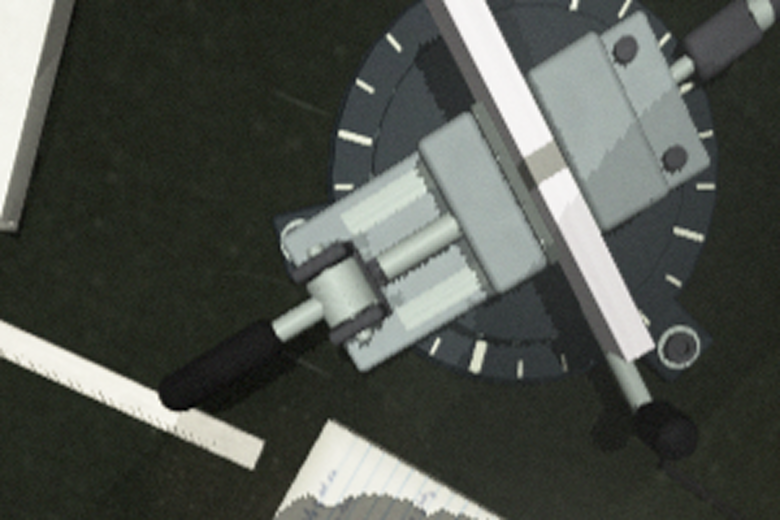

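View pics/si14c.png

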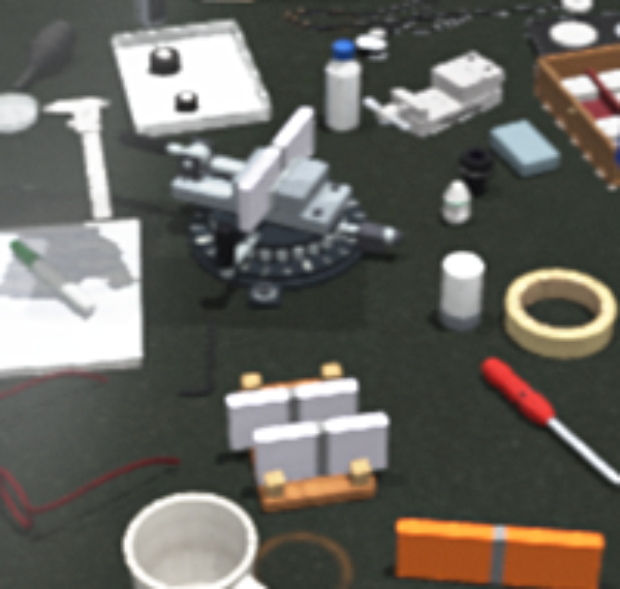

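```bash
python3 - <<'E'
from h import *
c=np.array([.5765,-.0068])
y=np.array([np.cos(np.radians(144.03)),np.sin(np.radians(144.03))]); x=np.array([y[1],-y[0]])
for t in('w13','w14'):
    a,d,C=load(t); Pc=cloud(C,d); Z=Pc[...,2]
    X=(Pc[...,:2]-c)@x; Y=(Pc[...,:2]-c)@y
    for n,k in {'bench':(np.abs(X)>.03)&(np.abs(X)<.06)&(Y>.12)&(Y<.16)&(Z<.01),'jaw':(np.abs(X)<.02)&(Y>.012)&(Y<.03)&(Z>.07),'bed':(np.abs(X)>.025)&(np.abs(X)<.03)&(Y>.05)&(Y<.065),'rod':(np.abs(X)<.002)&(Y>.1)&(Y<.115),}.items():
        k=k&(d>0); print(t,n,k.sum(),np.median(Z[k]).round(4))
    for lo in np.arange(.095,.18,.005):
        k=(d>0)&(Y>lo)&(Y<lo+.005)&(np.abs(X)<.003)&(Z>.04)&(Z<.13)
        k2=(d>0)&(Y>lo)&(Y<lo+.005)&(np.abs(X)<.015)&(Z>.06)&(Z<.13)
        if k.sum()>3: print(lo.round(3),k.sum(),np.median(Z[k]).round(4),'w',np.percentile(X[k2],[2,98]).round(4))
E
python3 - <<'E'
import sys; sys.path.insert(0,'.')
import os; os.chdir('.')
from h import *
for t,box in(('si14',(170,215,265,330)),('sc14',(150,230,240,330))):
    a=cv2.imread(f'pics/{t}.png'); v0,v1,u0,u1=box
    cv2.imwrite(f'pics/{t}L.png',cv2.resize(a[v0:v1,u0:u1],None,fx=8,fy=8,interpolation=cv2.INTER_CUBIC)[:600,:800])
E
```

```text
w13 bench 2227 -0.0005
w13 jaw 1067 0.0774
w13 bed 288 0.0554
w13 rod 105 0.0782
0.095 63 0.0776 w [-0.0144  0.0146]
0.1 63 0.0778 w [-0.0036  0.0042]
0.105 66 0.0781 w [-0.0037  0.0042]
0.11 60 0.078 w [-0.0037  0.0043]
0.115 70 0.0793 w [-0.0058  0.0065]
0.12 63 0.0817 w [-0.0073  0.008 ]
0.125 63 0.082 w [-0.0074  0.008 ]
0.13 63 0.0823 w [-0.0074  0.0081]
0.135 58 0.0823 w [-0.0074  0.0082]
0.14 61 0.0826 w [-0.0075  0.0074]
0.145 61 0.0826 w [-0.0075  0.0075]
0.15 56 0.0828 w [-0.0076  0.0075]
0.155 58 0.0829 w [-0.0076  0.0076]
0.16 52 0.0831 w [-0.0077  0.0076]
0.165 39 0.0826 w [-0.0069  0.007 ]
0.17 12 0.0806 w [-0.0043  0.0051]
w14 bench 1359 -0.0006
w14 jaw 788 0.0772
w14 bed 139 0.0554
w14 rod 61 0.0779
0.095 29 0.078 w [-0.0145  0.0145]
0.1 30 0.0777 w [-0.0035  0.005 ]
0.105 28 0.0776 w [-0.0036  0.0047]
0.11 31 0.0779 w [-0.0036  0.005 ]
0.115 36 0.0791 w [-0.0053  0.0061]
0.12 29 0.0816 w [-0.0069  0.0079]
0.125 29 0.0816 w [-0.0068  0.0081]
0.13 29 0.0816 w [-0.007   0.0082]
0.135 30 0.0823 w [-0.0069  0.0081]
0.14 28 0.0817 w [-0.007   0.0081]
0.145 29 0.0822 w [-0.007  0.008]
0.15 27 0.0824 w [-0.0071  0.0083]
0.155 28 0.0824 w [-0.0069  0.008 ]
0.16 30 0.0825 w [-0.0068  0.0082]
0.165 26 0.082 w [-0.0067  0.0074]
0.17 7 0.0802 w [-0.004   0.0035]
```

View pics/si14L.png

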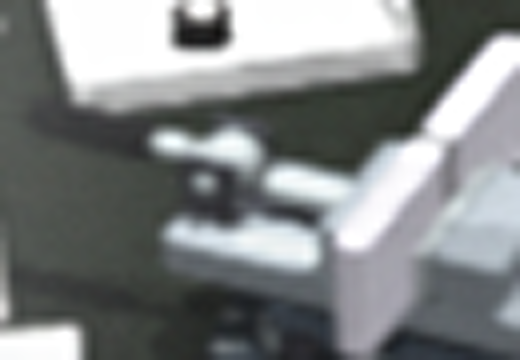

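View pics/sc14L.png

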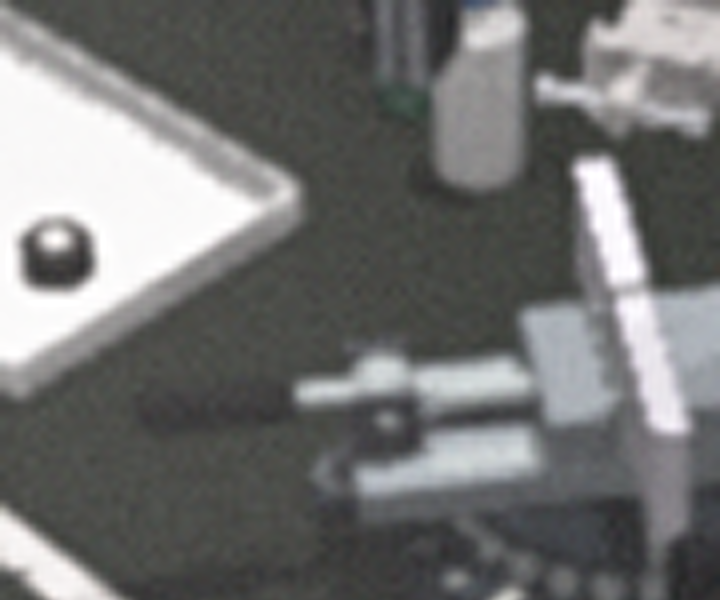

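Emit:
apply_moves(commands=[-0.5,2,0,-7,0,-1,5,0,-14,0,-1.5,8,-2,-21,0,-2.3,11.3,-4,-28,0,-2.3,11.3,-7,-35,0,-2.3,11.3,-10,-42,0,-2.3,11.3,-13,-49,0,-2.3,11.3,-15,-56,0,-2.3,11.3,-16.4,-60,0,-2.3,11.3,-16.4,-60,0,-2.3,11.3,-16.4,-60,0])

```text
time_s: 21.77
eef_pos: [0.4434, 0.0907, 0.1263]
orientation: [0.321, -0.322, 0.63, -0.629]
force: [0.2, -0.0, 0.8]
finger_gap: -0.0003
```

Emit:
apply_moves(commands=[0,0,-0.5,0,0,0,0,-1,0,0,0,0,-1.2,0,0,0,0,-1.2,0,0])

```text
time_s: 22.1
eef_pos: [0.4438, 0.0906, 0.115]
orientation: [-0.321, 0.321, -0.63, 0.63]
force: [-0.3, -0.3, -0.9]
finger_gap: 0.0
```

Emit:
apply_moves(commands=[0,0,-0.2,0,0,0,0,-0.2,0,0])

```text
time_s: 22.27
eef_pos: [0.4438, 0.0906, 0.113]
orientation: [-0.321, 0.321, -0.63, 0.63]
force: [-0.1, -0.1, -0.2]
finger_gap: -0.0002
```

Emit:
apply_moves(commands=[0,0,-0.2,0,0,0,0,-0.2,0,0])

```text
time_s: 22.43
eef_pos: [0.4437, 0.0906, 0.1108]
orientation: [0.321, -0.321, 0.63, -0.63]
force: [0.2, 0.1, -0.6]
finger_gap: 0.0001
```

Emit:
apply_moves(commands=[0,0,-0.2,0,0,0,0,-0.2,0,0])

```text
time_s: 22.6
eef_pos: [0.4437, 0.0906, 0.1087]
orientation: [0.321, -0.321, 0.63, -0.63]
force: [-0.3, -0.1, -0.1]
finger_gap: -0.0
```

Emit:
apply_moves(commands=[0,0,-0.2,0,0,0,0,-0.2,0,0])

```text
time_s: 22.77
eef_pos: [0.4437, 0.0907, 0.1071]
orientation: [0.321, -0.321, 0.63, -0.63]
force: [-0.8, 0.1, 4.3]
finger_gap: 0.0002
```

Emit:
apply_moves(commands=[0,0,-0.2,0,0,0,0,-0.2,0,0])

```text
time_s: 22.93
eef_pos: [0.4436, 0.0908, 0.1054]
orientation: [0.321, -0.321, 0.63, -0.63]
force: [-1.0, 0.9, 8.3]
finger_gap: 0.0001
```

Emit:
apply_moves(commands=[0,0,-0.1,0,0,0,0,-0.1,0,0])

```text
time_s: 23.1
eef_pos: [0.4436, 0.0908, 0.1047]
orientation: [0.321, -0.321, 0.63, -0.63]
force: [-1.6, 1.8, 10.6]
finger_gap: 0.0002
```

Emit:
apply_moves(commands=[0,0,-0.1,0,0,0,0,-0.1,0,0])

```text
time_s: 23.27
eef_pos: [0.4435, 0.0909, 0.1039]
orientation: [0.321, -0.321, 0.63, -0.63]
force: [-1.9, 0.7, 13.3]
finger_gap: -0.0001
```

Emit:
apply_moves(commands=[0,0,-0.1,0,0,0,0,-0.1,0,0])

```text
time_s: 23.43
eef_pos: [0.4436, 0.0909, 0.1034]
orientation: [-0.321, 0.321, -0.63, 0.63]
force: [-3.5, 1.7, 17.5]
finger_gap: -0.0002
```

Emit:
apply_moves(commands=[0,0,-0.1,0,0,0,0,-0.1,0,0])

```text
time_s: 23.6
eef_pos: [0.4436, 0.091, 0.103]
orientation: [-0.321, 0.321, -0.63, 0.63]
force: [-3.4, 1.1, 24.6]
finger_gap: -0.0002
```

```bash
cat > lev.py <<'E'
from h import *
import sys
t=sys.argv[1]
c=np.array([.5765,-.0068])
y=np.array([np.cos(np.radians(144.03)),np.sin(np.radians(144.03))]); x=np.array([y[1],-y[0]])
p,d,C,st=shot('wrist',t); print(st['eef_pos'],st['time_s'],st['force'])
a,d,C=load(t); Pc=cloud(C,d); Z=Pc[...,2]
X=(Pc[...,:2]-c)@x; Y=(Pc[...,:2]-c)@y
k=(d>0)&(np.abs(X)>.025)&(np.abs(X)<.03)&(Y>.05)&(Y<.065); print('bed',np.median(Z[k]))
for lo in np.arange(.095,.18,.005):
    k=(d>0)&(Y>lo)&(Y<lo+.005)&(np.abs(X)<.003)&(Z>.04)&(Z<.1)
    if k.sum()>3: print(lo.round(3),k.sum(),np.median(Z[k]).round(4))
E
python3 lev.py w15
```

```text
[0.44361899 0.09101952 0.10304235] 23.6 [-3.40792025  1.08232635 24.64354852]
bed 0.05548234722283571
0.095 155 0.0773
0.1 143 0.0768
0.105 141 0.0767
0.11 138 0.0765
0.115 152 0.077
0.12 139 0.0794
0.125 135 0.0795
0.13 130 0.0792
0.135 126 0.0791
0.14 125 0.0787
0.145 120 0.0787
0.15 324 0.0864
0.155 54 0.0803
```

Emit:
apply_moves(commands=[0,0,0.1,0,0,0,0,0.2,0,0,0,0,0.2,0,0])

```text
time_s: 23.9
eef_pos: [0.4436, 0.0909, 0.104]
orientation: [-0.321, 0.321, -0.63, 0.63]
force: [-2.5, 1.2, 12.8]
finger_gap: -0.0001
```

Emit:
apply_moves(commands=[0,0,0.1,0,0,0,0,0.1,0,0])

```text
time_s: 24.07
eef_pos: [0.4436, 0.0909, 0.1047]
orientation: [0.321, -0.321, 0.63, -0.63]
force: [-1.3, 1.5, 10.0]
finger_gap: 0.0003
```

Emit:
apply_moves(commands=[0,0,0.1,0,0,0,0,0.1,0,0])

```text
time_s: 24.23
eef_pos: [0.4436, 0.0908, 0.1055]
orientation: [0.321, -0.321, 0.63, -0.63]
force: [-1.7, 1.0, 8.2]
finger_gap: -0.0005
```

Emit:
apply_moves(commands=[0,0,0.1,0,0,0,0,0.1,0,0])

```text
time_s: 24.4
eef_pos: [0.4437, 0.0907, 0.1063]
orientation: [0.321, -0.321, 0.63, -0.63]
force: [-1.2, -0.0, 5.2]
finger_gap: -0.0
```

Emit:
apply_moves(commands=[0,0,0.1,0,0,0,0,0.2,0,0,0,0,1,0,0,0,0,3,0,0,0,0,6,0,0,0,0,8,0,0,0,0,8,0,0])

```text
time_s: 24.98
eef_pos: [0.4462, 0.0906, 0.1895]
orientation: [-0.324, 0.319, -0.629, 0.631]
force: [0.4, 0.1, -0.8]
finger_gap: 0.0
```

```bash
python3 lev.py w16
```

```text
[0.44624194 0.09056063 0.18949578] 24.9833 [ 0.3984631   0.08227074 -0.81638682]
bed 0.05551182720359876
0.095 62 0.078
0.1 55 0.0777
0.105 57 0.0779
0.11 56 0.0777
0.115 56 0.079
0.12 56 0.0813
0.125 54 0.0818
0.13 56 0.0818
0.135 53 0.0822
0.14 52 0.082
0.145 54 0.082
0.15 48 0.0819
0.155 50 0.0823
0.16 53 0.0824
0.165 43 0.082
0.17 12 0.0798
```

Emit:
apply_moves(commands=[-0.2,0,-4,0,0,-0.2,0,-7,0,0,-0.2,0,-8,0,0,-0.2,0,-8.4,0,0,-0.2,0,-8.7,0,0,-0.2,0,-8.9,0,0,-0.2,0,-8.9,0,0,-0.2,0,-8.9,0,0,-0.2,0,-8.9,0,0])

```text
time_s: 25.78
eef_pos: [0.4404, 0.0916, 0.1013]
orientation: [0.321, -0.32, 0.63, -0.63]
force: [-10.0, 4.7, 60.3]
finger_gap: 0.0001
```

Emit:
apply_moves(commands=[0,0,0,0,0,0,0,0,0,0,0,0,0,0,0,0,0,0,0,0,0,0,0,0,0,0,0,0,0,0,0,0,0,0,0,0,0,0,0,0,0,0,0,0,0,0,0,0,0,0,0,0,0,0,0,0,0,0,0,0])

```text
time_s: 26.78
eef_pos: [0.4404, 0.0916, 0.1013]
orientation: [0.321, -0.32, 0.63, -0.63]
force: [-9.4, 4.7, 58.9]
finger_gap: -0.0001
```

Emit:
apply_moves(commands=[0,0,0.3,0,0,0,0,0.6,0,0,0,0,2,0,0,0,0,5,0,0,0,0,8.5,0,0,0,0,8.5,0,0])

```text
time_s: 27.28
eef_pos: [0.4443, 0.0906, 0.1855]
orientation: [-0.324, 0.318, -0.629, 0.631]
force: [0.8, 0.8, 0.1]
finger_gap: -0.0004
```

```bash
python3 lev.py w17
```

```text
[0.4442852  0.09060241 0.18553183] 27.2833 [0.80709447 0.76028328 0.13132846]
bed 0.05544534577838947
0.095 63 0.0777
0.1 70 0.0777
0.105 63 0.0777
0.11 63 0.0779
0.115 70 0.079
0.12 64 0.0815
0.125 63 0.0817
0.13 63 0.0819
0.135 61 0.082
0.14 59 0.082
0.145 56 0.082
0.15 53 0.0823
0.155 50 0.0824
0.16 53 0.0824
0.165 43 0.0818
0.17 15 0.0799
```

Emit:
apply_moves(commands=[0.5,-2,4,7,0,1,-5,8,14,0,1.5,-8,10,21,0,2,-10,11,28,0,2,-11,11,35,0,2,-11,11,42,0,2,-11,11,49,0,2,-11,11,56,0,2,-11,11,60,0,2,-11,11,60,0])

```text
time_s: 28.17
eef_pos: [0.4608, -0.0193, 0.2897]
orientation: [-0.593, 0.594, -0.386, 0.383]
force: [0.2, 0.1, 0.8]
finger_gap: -0.0
```

```bash
python3 chk.py w18
python3 - <<'E'
from h import *
a,d,C=load('w18'); Pc=cloud(C,d); c=np.array([.5765,-.0068]); Z=Pc[...,2]
m=(d>0)&(np.abs(Z-.105)<.005)&(np.hypot(Pc[...,0]-c[0],Pc[...,1]-c[1])<.09)
print('coupon rect',cv2.minAreaRect(Pc[m][:,:2].astype(np.float32)))
shot('side','si18'); shot('scene','sc18')
s=cv2.imread('pics/si18.png')[140:340,220:440]
cv2.imwrite('pics/f18.png',np.hstack([cv2.resize(a[0:200,150:450],(480,320)),cv2.resize(s,(320,320))]))
E
```

```text
[ 0.46079893 -0.01929932  0.28969803] 28.1667 [0.23654336 0.05397845 0.82986108] -2.3008795094407845e-05
coupon 2161 [-0.0061  0.0002  0.0058] [-0.0733  0.0543] [0.1035 0.1052 0.1065]
0.11 42 0.0015 0.0813
0.12 156 0.0004 0.0824
0.13 153 0.0003 0.0825
0.14 152 0.0004 0.0826
0.15 145 0.0005 0.0831
0.16 134 0.0002 0.0828
0.17 8 0.0016 0.0803
coupon rect ((0.5714513063430786, -0.014056645333766937), (0.12975811958312988, 0.012426774017512798), 54.13007354736328)
```

View pics/f18.png

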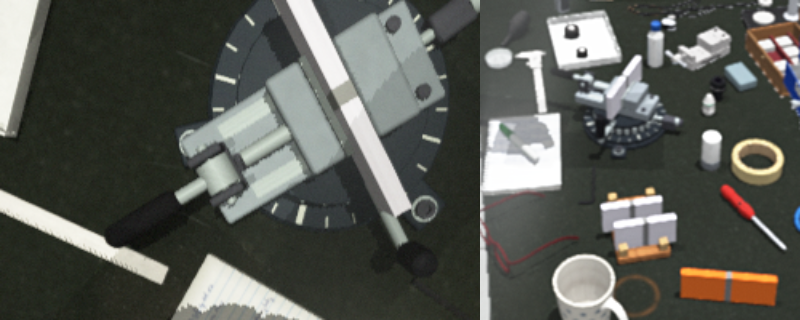

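```bash
python3 -c "
from h import *
print(finish_job())"
```

```text
the job is handed in; nothing more can be done
None
```

I handed the job in at about 28 s: the vice is set at 45 degrees and grips the long coupon. The one thing not as asked is the cam lever, which does not stay right down.

- **Swivel:** I turned the handle to the third mark anticlockwise of the broad zero mark. The jaws and coupon measure about 54.1° in world axes against a base yaw of 9.05°, so the swivel is at 45°.
- **Coupon:** I lifted the lever fully open and set the long coupon in the vice. It stands on the bed with its top at about 105 mm. It is centred along the jaws to about 1 mm, measured just before clamping, and is now held against the fixed jaw.
- **Lever:** I pressed it down to its end stop three times, measuring about 37, 25 and 60 N at the closed fingertips. The 60 N came from pressing further than I meant to. Each time I let go, the squeezed jaw pushed it back to about 1° above level, roughly 0.95 rad. That is past the 0.92 rad where the jaw meets the coupon.
- **Everything else:** In the last pictures the short coupons, specimens, caliper and other items look where they were, and the robot is clear of everything.

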